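# Check a pump-head bore with a go/no-go plug gauge

## Task

Check the bore of the pump-head insert with the double-ended plug gauge from the cradle: slide the longer, thinner go end fully home until the handle's shoulder meets the plate, withdraw it, then press the short, thicker no-go end against the bore so that its pilot nose goes in and the thick part is felt to be refused, keeping the press for about a second. Push gently throughout, then lay the gauge back in its cradle's two saddles, either way round, and let go.

Things in the scene. Friction and masses are not known exactly. Their poses are not given: they have to be found in the camera images.
- gauge: Double-ended plug gauge, 122 mm long, 0.10 to 0.20 kg, starting level in the cradle. Origin: centre of its handle; x runs along its axis to the go end. Handle: aluminium hexagonal bar 76 mm long (x -38 to +38), 24 mm across flats, 28 mm across corners, with two upright flats on its y sides to grip at the origin.
- gauge_go (a point): Centre of the go end's flat face, 67 mm from the handle's centre. The go end is a plain steel cylinder 19 mm in diameter and 29 mm long, ending in a lead-in taper (3 mm long, to 15 mm diameter), and stopped by the handle's shoulder.
- gauge_nogo (a point): Centre of the flat face of the no-go end's pilot nose, 55 mm from the handle's centre, opposite the go end. The no-go end is a steel cylinder 23 mm in diameter and 11.5 mm long, then the pilot nose, 14 mm in diameter and 5.5 mm long.
- head: Bolted-down pump-head fixture. Origin: underside centre of its steel base (76 along x, 116 along y, 8 mm thick). x: level, along the bore; y: sideways. Two cheeks (36 x 12 mm, 81 mm high) stand at y -47 and +47 mm; between them an aluminium insert plate, 60 mm wide, from 20 to 80 mm high, faces at x -12 and +12 mm. Push with 5 to 20 N; over 50 N on it is too much.
- head_front (a point): Centre line of the fixture on the insert's robot-side face (x -12 mm of the fixture), 50 mm high. Through the insert runs a level bore, 20 mm in diameter, chamfered 1 mm, 24 mm long, at this height. The insert is clamped, rigidly, up to 8 mm to either side: the bore lies at an unknown y of -8 to +8 mm from here and must be looked or felt for. Either face may be used.
- cradle_seat (a point): Place of the handle's centre in the fixed black cradle, 50 mm above the table; x along the seated gauge. Base 100 x 60 x 8 mm; V saddles 8 mm thick at x -29 and +29 mm carry the handle's lower flats and reach 18 mm to each side and 45 mm high. Between the saddles it is open down to the base for the fingers.

How it is judged:
By the outcome, as a careful person would: the job done as asked, in the order asked, and still so for the second after the job is handed in, with the robot touching nothing.
It also fails if it takes over 72 s, if anything falls off the work surface, if the arm or the gripper's body presses on something with over 40 N, if the wrist force passes 120 N, or if a joint passes its speed limit or range.

## Robot

A 6-joint arm with a two-finger parallel gripper is mounted at the origin on the work surface. World frame = base frame: x ahead of the robot, y to its left, z up, the work surface at z = 0. Lengths are in m, angles in rad, forces in N, time in s.
With the tool pointing down it reaches from about 0.225 to 0.875 m from the base axis. Payload 3.4 kg.
Tool frame: the origin (TCP) lies at the very end of the fingers, on their centre line; the grasp point (between the pads) lies behind it (manip.tcp_to_grasp is the z of the grasp point in the tool frame, in m); z points along the fingers, y is the direction in which the jaws open and shut (so a half turn about z gives the same grasp; the last joint's range is limited). The gripper opens to 85 mm and grips with 20 to 120 N. Pads are 22 mm wide; open, the fingers measure 114 mm over their backs; the gripper's body (76 mm by 85 mm) begins 54 mm behind the grasp point. The pads swing forward as they close: fully open they stand 13 mm farther back than shut.
Start: joints at [1.16, 0.276, 1.505, -0, 1.361, -0.121], TCP at [0.164, 0.551, 0.205] pointing down, gripper open.
Joint ranges: [-2.89, 2.89], [-0.75, 2.08], [0.22, 2.7], [-1.18, 4.32], [0.11, 2.71], [-2.7, 2.7]. Speed limits (rad/s): [2.57, 2.57, 3.14, 3.14, 3.14, 3.14].

## Interface

Orientations are given as a unit quaternion [w, x, y, z].
In Python, from rig import manip, eyes gives the robot as it stands.
- The arm moves only by the tool servo_tool, never from a script. Its argument "increments" is a list of rows, each an object with "slide": the shift along the tool's x, y, z in m, a list of three; "spin": the turn about the tool's z in degrees. A call has 1 to 8 rows; each row shifts and turns the commanded pose from where the row before left it, along the tool's axes as they then stand; what a row does not reach is not made up. A row lasts 1/10 s, in which the tool goes at most 50 mm and 8.59 degrees, less where a joint would pass 70% of its speed; a pose out of reach is approached as far as the arm can. A call is refused whole if a number of a shift passes 0.05 or a number of a turn 8.59, either way. A call with a gripper value outside its range is refused whole. "hand" is the opening, from 0 (shut) to 1 (fully open), set as the call begins (left out, the last holds). The fingers move at their own pace and stop on an object; "newtons" is the grip in N (left out, the last holds). Time passes only in rows, so rows that do not move let the fingers close. It gives the time, the measured TCP pose, the force and the opening at its end, in the units of the state.
- manip.get_state(): the state, without advancing time (a new reading comes with each control period).
- eyes.get_image(name): name is "side" or "top" or "wrist"; returns the picture (400x640x3 uint8, blue, green, red); there is no depth.
- eyes.calibration(name): a dict with "fx", "fy", "cx", "cy" (pixels), "rvec" (rotation vector, rad) and "tvec" (3), from world to camera coordinates, as OpenCV has them; the wrist camera has in their place "hand_eye" (4x4, takes a point from camera to tool coordinates, whose origin is the TCP and whose axes are the flange's). Camera axes: x right, y down, z forward; pixel columns grow to the right and rows downward; lengths in m; the calibration is good to about 2 mm. A picture is of the moment at which its call begins: read the wrist's pose just before it. calibration takes no time and is no camera call.
- manip.sign_off(): hands the job in, once; it reports no verdict.
The state is a dict: "clock": time; "qpos": joint angles; "qd": joint speeds; "effort": joint torques, N m; "position": TCP position; "ee_rot": TCP orientation; "contact_force": force on the tool from outside, world axes, zero at the start; "moment": the same for the moment, N m; "width": finger opening in m.
Only numpy, scipy, OpenCV 4.12 (cv2) and the standard library are available. Lean on these libraries where they do the work, as an engineer would, in place of code of your own. Each camera call takes 0.05 s, during which the arm holds its last target.

## Working session

There is one attempt and no reset: what is moved stays moved. The work goes in short steps, Python scripts to look and compute and a tool call to move; the robot and the scene stay as the last step left them, time stands still between calls to the robot, and variables do not carry over. Pictures are saved under pics/ and viewed, and the job is handed in when it is done.

Besides the shell and the picture viewer there is one more tool, called after "Emit:" as a command line: name --argument value ..., lists and objects as JSON in quotes. servo_tool: Moves the arm, as the interface text tells. Its arguments: {"type":"object","properties":{"increments":{"type":"array","items":{"type":"object","properties":{"slide":{"type":"array","items":{"type":"number"}},"spin":{"type":"number"}}}},"hand":{"type":"number"},"newtons":{"type":"number"}},"required":["increments"]}

```bash
ls; mkdir -p pics
python3 - <<'E'
from rig import manip, eyes
import cv2
print(manip.get_state()); print(manip.tcp_to_grasp)
for n in ("side","top","wrist"):
    print(n, eyes.calibration(n))
    cv2.imwrite(f"pics/{n}0.png", eyes.get_image(n))
E
```

```text
pics
{'clock': 0.0, 'qpos': array([ 1.16000002e+00,  2.76562466e-01,  1.50614714e+00,  1.59487513e-05,
        1.36072763e+00, -1.20992634e-01]), 'qd': array([ 6.54126394e-04,  1.18679252e-03,  8.84216837e-04,  6.41458636e-05,
        2.35220348e-04, -6.99323347e-04]), 'effort': array([ 1.48320811e-03, -4.16770613e+01, -2.45807844e+01,  4.40790291e-05,
        1.10639253e-02, -1.25286576e-05]), 'position': array([0.16406932, 0.55047238, 0.20365275]), 'ee_rot': array([-2.49876823e-04,  1.44396886e-01,  9.89519423e-01, -8.87833238e-04]), 'contact_force': array([0.24093889, 0.47633238, 0.49376112]), 'moment': array([-0.04626818,  0.03555344, -0.04955506]), 'width': 0.08556835900264514}
-0.0187
side {'fx': 471.96029396352856, 'fy': 471.96029396352856, 'cx': 319.6405462983435, 'cy': 202.80432987438599, 'rvec': array([ 2.14778202, -0.177511  ,  0.0650294 ]), 'tvec': array([-0.5540626 ,  0.10982757,  0.7437598 ])}
top {'fx': 368.92472700381046, 'fy': 368.92472700381046, 'cx': 317.9868744023368, 'cy': 197.4124140180556, 'rvec': array([ 2.18663821, -2.15105868,  0.15226025]), 'tvec': array([-0.01785248,  0.58105811,  0.67285311])}
wrist {'fx': 276.49014411240296, 'fy': 276.49014411240296, 'cx': 321.3554214081151, 'cy': 200.57431171845096, 'hand_eye': array([[ 2.12409290e-04, -9.64998478e-01, -2.62255395e-01,
         6.45198300e-02],
       [ 9.99999819e-01,  5.75006351e-05,  5.98352711e-04,
         2.58392229e-04],
       [-5.62329604e-04, -2.62255475e-01,  9.64998316e-01,
        -1.68235897e-01],
       [ 0.00000000e+00,  0.00000000e+00,  0.00000000e+00,
         1.00000000e+00]])}
```

View pics/side0.png

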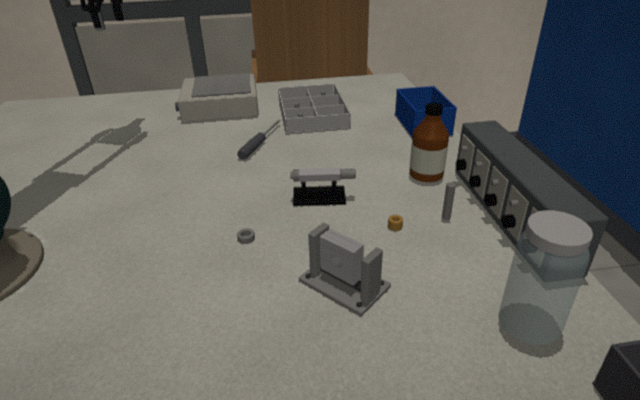

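View pics/top0.png

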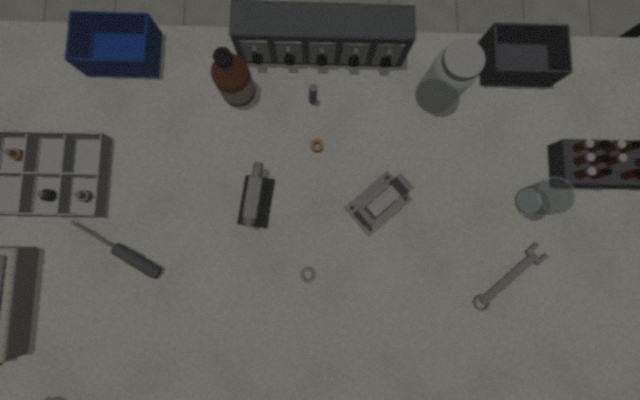

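View pics/wrist0.png

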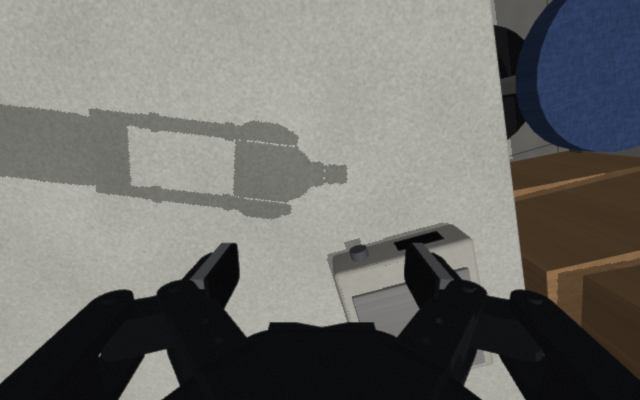

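The side view shows the cradle and gauge near (320,185) and the head near (345,265). In the top view they are near (255,195) and (380,203). Next I'll build helpers and zoom in.

```bash
cat > h.py <<'E'
from rig import manip, eyes
import cv2, numpy as np
from scipy.spatial.transform import Rotation as R
def Rq(q): return R.from_quat([q[1],q[2],q[3],q[0]]).as_matrix()
def cam(name,st=None):
    c=eyes.calibration(name); K=np.array([[c['fx'],0,c['cx']],[0,c['fy'],c['cy']],[0,0,1]])
    if name!='wrist':
        Rm=cv2.Rodrigues(c['rvec'])[0]; t=c['tvec']
        return K,Rm,t,-Rm.T@t
    T=np.eye(4);T[:3,:3]=Rq(st['ee_rot']);T[:3,3]=st['position']
    W=T@c['hand_eye']; Rm=W[:3,:3].T
    return K,Rm,-Rm@W[:3,3],W[:3,3]
def ray(C,u,v):
    K,Rm,t,o=C; d=Rm.T@np.linalg.inv(K)@np.array([u,v,1.]); return o,d/np.linalg.norm(d)
def onz(C,u,v,z):
    o,d=ray(C,u,v); return o+d*(z-o[2])/d[2]
def proj(C,p):
    K,Rm,t,o=C; x=K@(Rm@np.asarray(p,float)+t); return x[:2]/x[2]
def tri(C1,p1,C2,p2):
    o1,d1=ray(C1,*p1);o2,d2=ray(C2,*p2)
    A=np.stack([d1,-d2],1); s=np.linalg.lstsq(A,o2-o1,rcond=None)[0]
    a=o1+d1*s[0];b=o2+d2*s[1]; return (a+b)/2,np.linalg.norm(a-b)
E
python3 - <<'E'
from h import *
for n in('side','top'):
    C=cam(n); print(n,C[3])
t=cv2.imread('pics/top0.png'); s=cv2.imread('pics/side0.png')
C=cam('top')
for u,v in[(255,195),(380,203),(320,200),(0,0),(640,400)]: print(u,v,onz(C,u,v,.05).round(3))
a=cv2.resize(t[145:245,220:420],None,fx=4,fy=4,interpolation=cv2.INTER_CUBIC)
cv2.imwrite('pics/topz.png',cv2.convertScaleAbs(a,alpha=1.8))
a=cv2.resize(s[155:315,270:410],None,fx=3.7,fy=3.7,interpolation=cv2.INTER_CUBIC)
cv2.imwrite('pics/sidez.png',cv2.convertScaleAbs(a,alpha=1.5))
E
```

```text
side [ 0.47293944 -0.6396632   0.48927026]
top [0.49643155 0.00528153 0.73770344]
255 195 [0.582 0.11  0.05 ]
380 203 [ 0.571 -0.125  0.05 ]
320 200 [ 0.575 -0.012  0.05 ]
0 0 [0.96  0.624 0.05 ]
640 400 [ 0.224 -0.591  0.05 ]
```

View pics/topz.png

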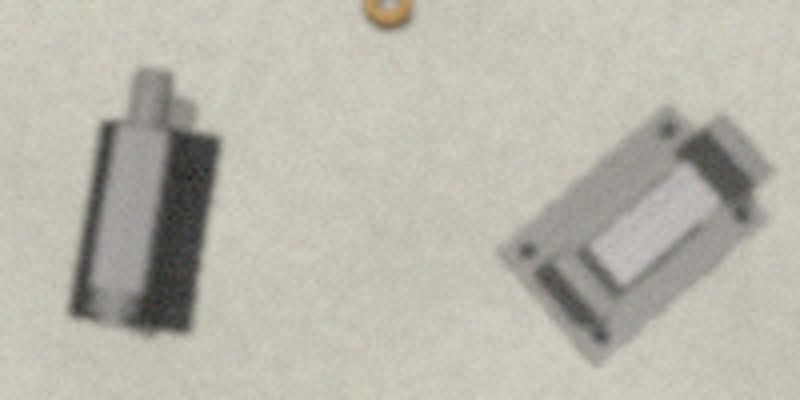

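View pics/sidez.png

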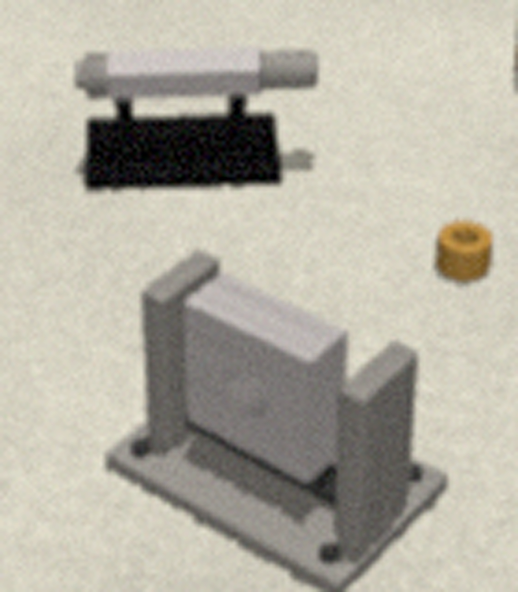

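The zoomed top view shows the black cradle base corners at about (105,122), (220,137), (190,332) and (70,315). The go end points up in the image, which is +x. The head base is at (665,105), (500,250), (598,365), with its insert rotated. The side view shows the bore's faint disc on the visible (robot-side) face, near the zoomed pixel (250,398).

Run:
```python
from h import *
C=cam('top');S=cam('side')
def z2(p): return p[0]/4+220-.375,p[1]/4+145-.375
def s2(p): return p[0]/3.7+270-.36,p[1]/3.7+155-.36
cr=np.array([onz(C,*z2(p),.008) for p in[(103,122),(220,137),(190,332),(70,317)]])
print('cradle',cr.round(4),cr.mean(0).round(4),[np.linalg.norm(cr[i]-cr[i-1]).round(4) for i in range(4)])
d=(cr[0]+cr[1]-cr[2]-cr[3]);print('yaw',np.degrees(np.arctan2(d[1],d[0])))
hd=np.array([onz(C,*z2(p),.008) for p in[(665,105),(500,250),(598,367)]])
print('head',hd.round(4),np.linalg.norm(hd[0]-hd[1]),np.linalg.norm(hd[2]-hd[1]),'centre',(hd[0]+hd[2])/2)
d=hd[0]-hd[1];print('long dir',np.degrees(np.arctan2(d[1],d[0])))
d=hd[2]-hd[1];print('short dir',np.degrees(np.arctan2(d[1],d[0])))
pt=np.array([onz(C,*z2(p),.08) for p in[(690,165),(718,205),(622,287),(588,243)]])
print('plate top',pt.round(4),pt.mean(0))
sb=np.array([onz(S,*s2(p),.008) for p in[(108,460),(340,590),(447,482)]])
print('side base',sb.round(4),np.linalg.norm(sb[0]-sb[1]),np.linalg.norm(sb[2]-sb[1]),(sb[0]+sb[2])/2)
print('bore on z=.05',onz(S,*s2((248,398)),.05))
```

```text
cradle [[0.6268 0.137  0.008 ]
 [0.6203 0.0784 0.008 ]
 [0.5229 0.0903 0.008 ]
 [0.5293 0.1494 0.008 ]] [0.5748 0.1138 0.008 ] [np.float64(0.0983), np.float64(0.0589), np.float64(0.0982), np.float64(0.0594)]
yaw -7.102537546259541
head [[ 0.6409 -0.145   0.008 ]
 [ 0.566  -0.0621  0.008 ]
 [ 0.5089 -0.1109  0.008 ]] 0.1117135221252382 0.07513490192732679 centre [ 0.57489171 -0.12798707  0.008     ]
long dir -47.91081162695712
short dir -139.49384409601086
plate top [[ 0.5993 -0.1414  0.08  ]
 [ 0.5812 -0.1539  0.08  ]
 [ 0.5435 -0.1103  0.08  ]
 [ 0.563  -0.095   0.08  ]] [ 0.57173128 -0.12515684  0.08      ]
side base [[ 0.5117 -0.1155  0.008 ]
 [ 0.5878 -0.1998  0.008 ]
 [ 0.642  -0.1516  0.008 ]] 0.11356456105364467 0.0725924278928635 [ 0.5768859  -0.13352207  0.008     ]
bore on z=.05 [ 0.56526782 -0.13621599  0.05      ]
```

Emit:
servo_tool --increments '[{"spin":8.5},{"spin":8.5},{"spin":8.5},{"spin":8.5},{"spin":8.5},{"spin":8.5},{"spin":8.5},{"spin":8.5}]'

```text
$.increments[0]: bad value
```

Emit:
servo_tool --increments '[{"spin":8.5},{"spin":8.5},{"spin":8.5},{"spin":8.5},{"spin":8.5},{"spin":8.5},{"spin":8.5},{"spin":8.5}]'

```text
$.increments[0]: bad value
```

Emit:
servo_tool --increments '[{"spin":8.5},{"spin":8.5},{"spin":8.5},{"spin":8.5},{"spin":0.5},{"spin":0}]'

```text
$.increments[0]: bad value
```

```bash
cat >> h.py <<'E'
def go(x,y,z,yaw=None,st=None):
    st=st or manip.get_state(); Rm=Rq(st['ee_rot']); p=st['position']
    cy=np.degrees(np.arctan2(Rm[1,0],Rm[0,0]))
    if yaw is None: yaw=cy
    print('t %.2f pos'%st['clock'],p.round(4),'yaw %.2f'%cy,'zaxis',Rm[:,2].round(4),'F',st['contact_force'].round(1),'w %.4f'%st['width'],'q',st['qpos'].round(2))
    print('slide now (tool axes)',(Rm.T@(np.array([x,y,z])-p)).round(4),'spin %.2f'%((cy-yaw+180)%360-180))
    a=np.radians(yaw); 
    Rn=np.array([[np.cos(a),np.sin(a),0],[np.sin(a),-np.cos(a),0],[0,0,-1]])
    print('slide after spin',(Rn.T@(np.array([x,y,z])-p)).round(4))
E
python3 - <<'E'
from h import *
go(.575,.114,.20,-7.1)
E
```

```text
t 0.15 pos [0.1641 0.5506 0.2038] yaw 163.39 zaxis [-6.0e-04 -1.3e-03 -1.0e+00] F [1.  0.3 0.3] w 0.0855 q [ 1.16  0.28  1.51  0.    1.36 -0.12]
slide now (tool axes) [-0.5185 -0.301   0.0042] spin 170.49
slide after spin [0.4617 0.3825 0.0038]
```

Emit:
servo_tool --increments '[{"slide":[0,0,0],"spin":8.5},{"slide":[0,0,0],"spin":8.5},{"slide":[0,0,0],"spin":8.5},{"slide":[0,0,0],"spin":8.5},{"slide":[0,0,0],"spin":8.5},{"slide":[0,0,0],"spin":8.5},{"slide":[0,0,0],"spin":8.5},{"slide":[0,0,0],"spin":8.5}]'

```text
clock: 0.95
position: [0.1642, 0.5508, 0.2041]
ee_rot: [0.0, 0.675, 0.738, -0.0]
contact_force: [0.2, 0.3, -0.2]
width: 0.0855
```

Emit:
servo_tool --increments '[{"slide":[0,0,0],"spin":8.5},{"slide":[0,0,0],"spin":8.5},{"slide":[0,0,0],"spin":8.5},{"slide":[0,0,0],"spin":8.5},{"slide":[0,0,0],"spin":8.5},{"slide":[0,0,0],"spin":8.5},{"slide":[0,0,0],"spin":8.5},{"slide":[0,0,0],"spin":8.5}]'

```text
clock: 1.75
position: [0.1642, 0.5508, 0.2041]
ee_rot: [0.0, 0.972, 0.234, -0.0]
contact_force: [0.1, 0.0, 0.2]
width: 0.0857
```

Emit:
servo_tool --increments '[{"slide":[0,0,0],"spin":8.5},{"slide":[0,0,0],"spin":8.5},{"slide":[0,0,0],"spin":8.5},{"slide":[0,0,0],"spin":8.5},{"slide":[0,0,0],"spin":0.5}]'

```text
clock: 2.25
position: [0.195, 0.5337, 0.202]
ee_rot: [-0.01, 0.999, -0.037, -0.019]
contact_force: [0.1, -0.3, -0.1]
width: 0.0854
```

Run:
```python
from h import *
go(.575,.114,.20,-7.1)
```

```text
t 2.25 pos [0.195  0.5337 0.202 ] yaw -4.25 zaxis [-0.0375  0.021  -0.9991] F [ 0.1 -0.3 -0.1] w 0.0854 q [1.07 0.26 1.53 0.04 1.35 2.7 ]
slide now (tool axes) [ 0.4098  0.3901 -0.0211] spin 2.85
slide after spin [0.429  0.3695 0.002 ]
```

Spinning in place ran into the joint 6 limit. Moving toward the cradle takes it back off.

Emit:
servo_tool --increments '[{"slide":[0.02,0.02,0],"spin":0},{"slide":[0.025,0.025,0],"spin":0},{"slide":[0.025,0.025,0],"spin":0}]'

```text
clock: 2.55
position: [0.2575, 0.4599, 0.1981]
ee_rot: [-0.011, 0.999, -0.035, -0.02]
contact_force: [-0.4, 0.6, -0.1]
width: 0.0852
```

Run:
```python
from h import *
go(.575,.114,.20,-7.1)
```

```text
t 2.55 pos [0.2575 0.4599 0.1981] yaw -3.95 zaxis [-0.039   0.0224 -0.999 ] F [-0.4  0.6 -0.1] w 0.0852 q [0.9  0.21 1.62 0.05 1.32 2.52]
slide now (tool axes) [ 0.3403  0.3229 -0.0221] spin 3.15
slide after spin [ 0.3579  0.304  -0.0019]
```

The limit left the tool tilted by about 2.6°. Slides and spins can't undo that directly. Pushing slightly past the reach limit at the right azimuth (-30°) should swing the tool back upright, so I'll go there at a safe height.

Run:
```python
from h import *
go(.71,-.41,.32)
```

```text
t 2.55 pos [0.2575 0.4599 0.1981] yaw -3.95 zaxis [-0.039   0.0224 -0.999 ] F [-0.4  0.6 -0.1] w 0.0852 q [0.9  0.21 1.62 0.05 1.32 2.52]
slide now (tool axes) [ 0.506   0.8337 -0.1589] spin 0.00
slide after spin [ 0.5114  0.8367 -0.1219]
```

Emit:
servo_tool --increments '[{"slide":[0.02,0.03,-0.02],"spin":0},{"slide":[0.02,0.035,-0.02],"spin":0},{"slide":[0.02,0.035,-0.02],"spin":0},{"slide":[0.02,0.035,-0.02],"spin":0},{"slide":[0.02,0.035,-0.02],"spin":0},{"slide":[0.02,0.035,-0.02],"spin":0},{"slide":[0.02,0.035,-0.01],"spin":0},{"slide":[0.02,0.035,0],"spin":0}]'

```text
clock: 3.35
position: [0.4034, 0.1711, 0.318]
ee_rot: [-0.011, 0.999, -0.035, -0.018]
contact_force: [0.1, 1.2, -0.8]
width: 0.0854
```

Emit:
servo_tool --increments '[{"slide":[0.02,0.035,0],"spin":0},{"slide":[0.02,0.035,0],"spin":0},{"slide":[0.02,0.035,0],"spin":0},{"slide":[0.02,0.035,0],"spin":0},{"slide":[0.02,0.035,0],"spin":0},{"slide":[0.02,0.035,0],"spin":0},{"slide":[0.02,0.035,0],"spin":0},{"slide":[0.02,0.035,0],"spin":0}]'

```text
clock: 4.15
position: [0.5422, -0.1195, 0.304]
ee_rot: [-0.011, 0.999, -0.035, -0.02]
contact_force: [0.6, 0.4, 0.2]
width: 0.0854
```

Run:
```python
from h import *
go(.71,-.41,.32)
```

```text
t 4.15 pos [ 0.5422 -0.1195  0.304 ] yaw -4.02 zaxis [-0.0389  0.0233 -0.999 ] F [0.6 0.4 0.2] w 0.0854 q [-0.35  0.23  1.32  0.01  1.63  1.29]
slide now (tool axes) [ 0.1869  0.2775 -0.0293] spin 0.00
slide after spin [ 0.1877  0.2781 -0.016 ]
```

Run:
```python
from h import *
import json
st=manip.get_state(); im=eyes.get_image('wrist'); cv2.imwrite('pics/w1.png',im)
json.dump({k:np.asarray(st[k]).tolist() for k in('position','ee_rot')},open('w1.json','w'))
```

```text
(no output)
```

View pics/w1.png

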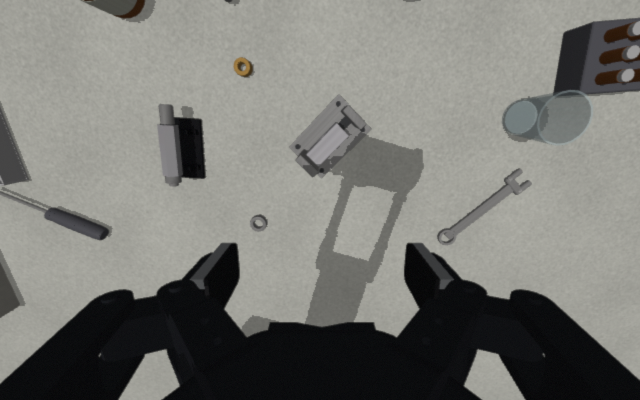

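Emit:
servo_tool --increments '[{"slide":[0.02,0.035,-0.003],"spin":0},{"slide":[0.025,0.035,-0.003],"spin":0},{"slide":[0.025,0.035,-0.003],"spin":0},{"slide":[0.025,0.035,-0.003],"spin":0},{"slide":[0.025,0.035,-0.003],"spin":0},{"slide":[0.025,0.035,-0.003],"spin":0},{"slide":[0.022,0.035,-0.003],"spin":0},{"slide":[0.02,0.03,-0.003],"spin":0}]'

```text
clock: 5.0
position: [0.7103, -0.4074, 0.3144]
ee_rot: [-0.011, 0.999, -0.035, -0.02]
contact_force: [0.1, -0.5, 1.2]
width: 0.0857
```

Run:
```python
from h import *
go(.762,-.44,.32)
```

```text
t 5.00 pos [ 0.7103 -0.4074  0.3144] yaw -4.03 zaxis [-0.0393  0.0232 -0.999 ] F [ 0.1 -0.5  1.2] w 0.0857 q [-0.6   0.73  0.46 -0.    1.99  1.04]
slide now (tool axes) [ 0.0536  0.0287 -0.0084] spin 0.00
slide after spin [ 0.0539  0.0289 -0.0056]
```

The wrist view shows the head at (330,140) and the cradle with the gauge at (178,145). Next I push outward a little at a time and watch the tilt.

Emit:
servo_tool --increments '[{"slide":[0.018,0.009,-0.001],"spin":0},{"slide":[0.018,0.009,-0.001],"spin":0}]'

```text
clock: 5.2
position: [0.7427, -0.4265, 0.3119]
ee_rot: [-0.011, 0.999, -0.036, -0.019]
contact_force: [23.5, -14.3, 55.4]
width: 0.0854
```

Run:
```python
from h import *
go(.762,-.44,.32)
```

```text
t 5.20 pos [ 0.7427 -0.4265  0.3119] yaw -4.08 zaxis [-0.0372  0.0225 -0.9991] F [ 23.5 -14.3  55.4] w 0.0854 q [-0.6   0.85  0.22 -0.    2.12  1.04]
slide now (tool axes) [ 0.0199  0.0119 -0.0091] spin 0.00
slide after spin [ 0.0203  0.0121 -0.0081]
```

Emit:
servo_tool --increments '[{"slide":[0.009,0.0045,0],"spin":0}]'

```text
clock: 5.3
position: [0.7462, -0.4277, 0.3017]
ee_rot: [-0.012, 0.999, -0.035, -0.021]
contact_force: [1.4, -1.0, -1.8]
width: 0.0857
```

Run:
```python
from h import *
go(.762,-.44,.32)
```

```text
t 5.30 pos [ 0.7462 -0.4277  0.3017] yaw -4.02 zaxis [-0.0418  0.026  -0.9988] F [ 1.4 -1.  -1.8] w 0.0857 q [-0.6   0.86  0.23 -0.    2.11  1.04]
slide now (tool axes) [ 0.0158  0.0107 -0.0193] spin 0.00
slide after spin [ 0.0166  0.0111 -0.0183]
```

Emit:
servo_tool --increments '[{"slide":[0,0,-0.005],"spin":0},{"slide":[0,0,-0.005],"spin":0}]'

```text
clock: 5.5
position: [0.7432, -0.4257, 0.319]
ee_rot: [-0.007, 0.999, -0.035, -0.014]
contact_force: [0.2, 0.7, 0.9]
width: 0.0855
```

Run:
```python
from h import *
go(.762,-.44,.32)
```

```text
t 5.50 pos [ 0.7432 -0.4257  0.319 ] yaw -4.01 zaxis [-0.0267  0.0157 -0.9995] F [0.2 0.7 0.9] w 0.0855 q [-0.6   0.84  0.22 -0.    2.11  1.04]
slide now (tool axes) [ 0.0197  0.0129 -0.0017] spin 0.00
slide after spin [ 0.0197  0.013  -0.001 ]
```

Emit:
servo_tool --increments '[{"slide":[0,0,-0.01],"spin":0},{"slide":[0,0,-0.01],"spin":0}]'

```text
clock: 5.7
position: [0.7366, -0.4221, 0.3353]
ee_rot: [-0.005, 0.999, -0.035, -0.01]
contact_force: [-0.2, 0.2, -0.0]
width: 0.0854
```

Run:
```python
from h import *
go(.762,-.44,.32)
```

```text
t 5.70 pos [ 0.7366 -0.4221  0.3353] yaw -4.03 zaxis [-0.0189  0.0111 -0.9998] F [-0.2  0.2 -0. ] w 0.0854 q [-0.6   0.82  0.22 -0.    2.12  1.04]
slide now (tool axes) [0.0269 0.0162 0.0146] spin 0.00
slide after spin [0.0266 0.0161 0.0153]
```

Upward steps at the limit straighten the tool, so I'll continue.

Emit:
servo_tool --increments '[{"slide":[0.003,0.0015,-0.01],"spin":0},{"slide":[0.003,0.0015,-0.01],"spin":0},{"slide":[0.003,0.0015,-0.01],"spin":0}]'

```text
clock: 6.0
position: [0.7318, -0.4198, 0.3509]
ee_rot: [-0.002, 0.999, -0.035, -0.003]
contact_force: [0.6, -0.6, 0.2]
width: 0.0858
```

Run:
```python
from h import *
go(.762,-.44,.32)
```

```text
t 6.00 pos [ 0.7318 -0.4198  0.3509] yaw -4.05 zaxis [-0.0062  0.0041 -1.    ] F [ 0.6 -0.6  0.2] w 0.0858 q [-0.6   0.8   0.22 -0.    2.13  1.04]
slide now (tool axes) [0.0318 0.0181 0.0306] spin 0.00
slide after spin [0.0316 0.018  0.0309]
```

Emit:
servo_tool --increments '[{"slide":[0.003,0.0015,-0.01],"spin":0},{"slide":[0.001,0.0005,-0.003],"spin":0}]'

```text
clock: 6.2
position: [0.7294, -0.4186, 0.3582]
ee_rot: [-0.0, 0.999, -0.035, -0.0]
contact_force: [-0.5, 0.4, -0.1]
width: 0.0856
```

Run:
```python
from h import *
go(.575,.114,.32,-7.1)
```

```text
t 6.20 pos [ 0.7294 -0.4186  0.3582] yaw -4.06 zaxis [-3.e-04  7.e-04 -1.e+00] F [-0.5  0.4 -0.1] w 0.0856 q [-0.6   0.79  0.22  0.    2.13  1.04]
slide now (tool axes) [-0.1917 -0.5203  0.0386] spin 3.04
slide after spin [-0.2191 -0.5095  0.0382]
```

Emit:
servo_tool --increments '[{"slide":[-0.012,-0.018,0.01],"spin":0},{"slide":[-0.025,-0.035,0.02],"spin":0},{"slide":[-0.025,-0.04,0.025],"spin":0},{"slide":[-0.025,-0.04,0.025],"spin":0},{"slide":[-0.025,-0.04,0.025],"spin":0},{"slide":[-0.025,-0.04,0.025],"spin":0},{"slide":[-0.022,-0.039,0.025],"spin":0},{"slide":[-0.015,-0.025,0.02],"spin":0}]'

```text
clock: 7.0
position: [0.5826, -0.1432, 0.1914]
ee_rot: [-0.002, 0.999, -0.035, -0.002]
contact_force: [0.9, -0.6, 0.3]
width: 0.0854
```

Emit:
servo_tool --increments '[{"slide":[0,0,0],"spin":0}]'

```text
clock: 7.1
position: [0.5801, -0.1414, 0.1895]
ee_rot: [-0.003, 0.999, -0.034, -0.005]
contact_force: [0.3, 0.4, -0.2]
width: 0.0851
```

Run:
```python
from h import *
import json
st=manip.get_state(); im=eyes.get_image('wrist'); cv2.imwrite('pics/w2.png',im)
json.dump({k:np.asarray(st[k]).tolist() for k in('position','ee_rot')},open('w2.json','w'))
go(.575,.114,.17,-7.1,st)
```

```text
t 7.10 pos [ 0.5801 -0.1414  0.1895] yaw -3.87 zaxis [-0.0101  0.0063 -0.9999] F [ 0.3  0.4 -0.2] w 0.0851 q [-0.36  0.32  1.47  0.    1.36  1.28]
slide now (tool axes) [-0.0221 -0.2543  0.0211] spin 3.23
slide after spin [-0.0366 -0.2528  0.0195]
```

View pics/w2.png

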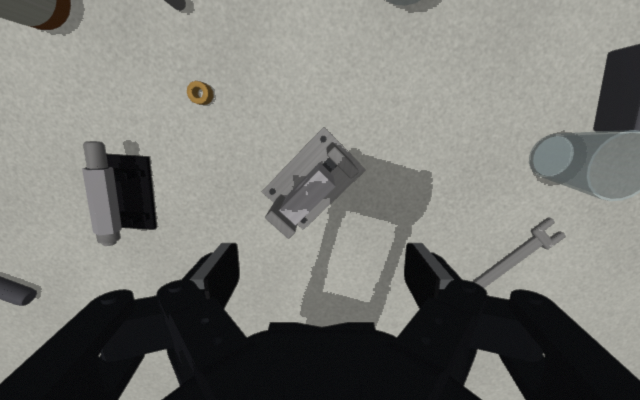

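Emit:
servo_tool --increments '[{"slide":[0,0,0],"spin":3.2},{"slide":[-0.004,-0.03,0.004],"spin":0},{"slide":[-0.006,-0.04,0.007],"spin":0},{"slide":[-0.006,-0.04,0.007],"spin":0},{"slide":[-0.006,-0.04,0.007],"spin":0},{"slide":[-0.006,-0.04,0.007],"spin":0},{"slide":[-0.006,-0.04,0.007],"spin":0},{"slide":[-0.003,-0.023,0],"spin":0}]'

```text
clock: 7.95
position: [0.5812, 0.1116, 0.1538]
ee_rot: [-0.001, 0.998, -0.063, -0.001]
contact_force: [-0.2, -0.0, -0.2]
width: 0.0856
```

Emit:
servo_tool --increments '[{"slide":[0,0,0],"spin":0}]'

```text
clock: 8.05
position: [0.5818, 0.1119, 0.1545]
ee_rot: [-0.001, 0.998, -0.062, 0.0]
contact_force: [-0.1, -0.8, -0.3]
width: 0.0853
```

Run:
```python
from h import *
import json
st=manip.get_state(); im=eyes.get_image('wrist'); cv2.imwrite('pics/w3.png',im)
json.dump({k:np.asarray(st[k]).tolist() for k in('position','ee_rot')},open('w3.json','w'))
go(.575,.114,.15,-7.1,st)
# reference projections
C=cam('wrist',st)
print(proj(C,(.575,.114,.05)),proj(C,st['position']))
a=cv2.resize(im[60:260,220:420],None,fx=3,fy=3,interpolation=cv2.INTER_CUBIC)
cv2.imwrite('pics/w3z.png',cv2.convertScaleAbs(a,alpha=1.5))
w=cv2.imread('pics/w2.png')
a=cv2.resize(w[115:245,250:380],None,fx=4.5,fy=4.5,interpolation=cv2.INTER_CUBIC)
cv2.imwrite('pics/w2z.png',cv2.convertScaleAbs(a,alpha=1.3))
```

```text
t 8.05 pos [0.5818 0.1119 0.1545] yaw -7.08 zaxis [ 5.0e-04  2.7e-03 -1.0e+00] F [-0.1 -0.8 -0.3] w 0.0853 q [0.07 0.33 1.55 0.   1.26 1.76]
slide now (tool axes) [-0.007  -0.0013  0.0045] spin 0.02
slide after spin [-0.007  -0.0013  0.0045]
[320.47061807 201.49632592] [321.40787545 233.76238895]
```

View pics/w3z.png

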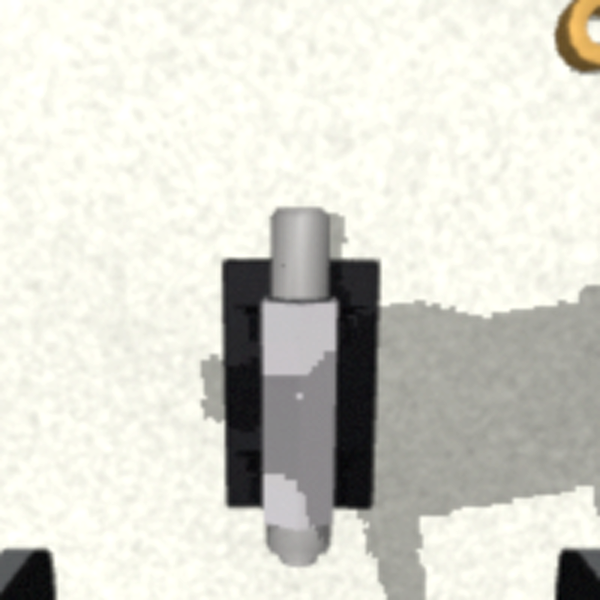

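View pics/w2z.png

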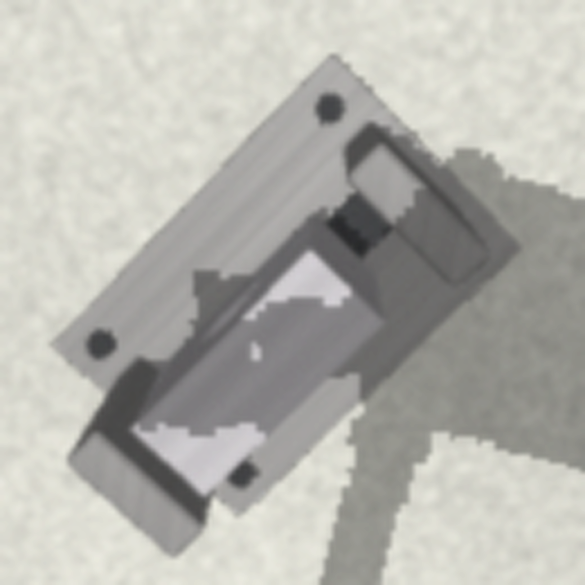

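Run:
```python
from h import *
import json
def ang(d): return np.degrees(np.arctan2(d[1],d[0]))
st={k:np.array(v) for k,v in json.load(open('w3.json')).items()}; C=cam('wrist',st)
z=lambda p:(p[0]/3+220-.33,p[1]/3+60-.33)
h=np.array([onz(C,*z(p),.057) for p in[(263,298),(337,298),(333,527),(264,527)]])
print('handle',h.round(4),'c',h.mean(0).round(4),'len',np.linalg.norm(h[0]-h[3]),'w',np.linalg.norm(h[0]-h[1]),np.linalg.norm(h[2]-h[3]),'yaw',ang(h[0]+h[1]-h[2]-h[3]))
b=np.array([onz(C,*z(p),.008) for p in[(223,260),(380,260),(373,508),(228,507)]])
print('base c',b.mean(0).round(4),'yaw',ang(b[0]+b[1]-b[2]-b[3]),np.linalg.norm(b[0]-b[1]),np.linalg.norm(b[0]-b[3]))
tip=onz(C,*z((300,208)),.05); tail=onz(C,*z((298,563)),.05); print('tips',tip,tail,np.linalg.norm(tip-tail),ang(tip-tail))
st={k:np.array(v) for k,v in json.load(open('w2.json')).items()}
for zz in (None,):
    C=cam('wrist',st)
    z=lambda p:(p[0]/4.5+250-.39,p[1]/4.5+115-.39)
    pt=np.array([onz(C,*z(p),.08) for p in[(312,250),(383,318),(208,497),(132,430)]])
    print('plate top c',pt.mean(0).round(4),'yaw',ang(pt[0]+pt[3]-pt[1]-pt[2]),ang(pt[0]+pt[1]-pt[2]-pt[3])+90,[np.linalg.norm(pt[i]-pt[i-1]).round(4) for i in range(4)])
    bb=np.array([onz(C,*z(p),.008) for p in[(335,55),(520,247),(240,517),(52,345)]])
    print('base c',bb.mean(0).round(4),'yaw',ang(bb[0]+bb[3]-bb[1]-bb[2]),ang(bb[0]+bb[1]-bb[2]-bb[3])+90,[np.linalg.norm(bb[i]-bb[i-1]).round(4) for i in range(4)])
    d=pt.mean(0)-bb.mean(0); a=np.radians(42); print('plate in head frame',d[:2]@[np.cos(a),np.sin(a)],d[:2]@[-np.sin(a),np.cos(a)])
```

```text
handle [[0.6203 0.121  0.057 ]
 [0.6174 0.0975 0.057 ]
 [0.5397 0.1078 0.057 ]
 [0.5426 0.1313 0.057 ]] c [0.58   0.1144 0.057 ] len 0.07839955837263435 w 0.023602689306609533 0.02372186910000489 yaw -7.539026261670029
base c [0.5783 0.1144 0.008 ] yaw -7.367272314012946 0.05860749827566794 0.09831440309336979
tips [0.64635318 0.10585962 0.05      ] [0.52462474 0.12187571 0.05      ] 0.12277755215653946 -7.4954838246518944
plate top c [ 0.5752 -0.1251  0.08  ] yaw 42.219414327989654 42.11267320045202 [np.float64(0.0599), np.float64(0.0224), np.float64(0.0598), np.float64(0.0241)]
base c [ 0.5784 -0.129   0.008 ] yaw 41.212250723793495 41.268832282898984 [np.float64(0.115), np.float64(0.0741), np.float64(0.1148), np.float64(0.0754)]
plate in head frame 0.000145104437968372 0.005082747484030965
```

Measured so far:
- **Gauge:** centre (0.579, 0.1145), yaw −7.5°. The computed handle is 78 × 23.7 mm and the length 122.8 mm, which matches the given sizes.
- **Head:** yaw about 42°, insert centre (0.575, −0.125), about +5 mm in the head's y.

Now I descend to grasp.

Emit:
servo_tool --increments '[{"slide":[-0.0031,-0.0022,0.015],"spin":0.4},{"slide":[0,0,0.025],"spin":0},{"slide":[0,0,0.025],"spin":0},{"slide":[0,0,0.025],"spin":0},{"slide":[0,0,0.02],"spin":0},{"slide":[0,0,0.01],"spin":0},{"slide":[0,0,0],"spin":0}]'

```text
clock: 8.8
position: [0.577, 0.1107, 0.0329]
ee_rot: [-0.0, 0.998, -0.067, -0.002]
contact_force: [-0.9, 1.1, 0.3]
width: 0.086
```

Run:
```python
from h import *
go(.579,.1145,.031,-7.5)
```

```text
t 8.80 pos [0.577  0.1107 0.0329] yaw -7.74 zaxis [-0.0037  0.001  -1.    ] F [-0.9  1.1  0.3] w 0.0860 q [0.07 0.44 1.72 0.   0.99 1.78]
slide now (tool axes) [ 0.0014 -0.004   0.0019] spin -0.24
slide after spin [ 0.0014 -0.004   0.0019]
```

Emit:
servo_tool --increments '[{"slide":[0,0,0],"spin":0}]'

```text
clock: 8.9
position: [0.5783, 0.1115, 0.0347]
ee_rot: [-0.001, 0.998, -0.067, -0.0]
contact_force: [-0.7, -0.2, 0.9]
width: 0.0853
```

Emit:
servo_tool --increments '[{"slide":[0,0,0],"spin":0}]'

```text
clock: 9.0
position: [0.5784, 0.112, 0.0352]
ee_rot: [-0.001, 0.998, -0.067, 0.0]
contact_force: [-0.9, 0.1, 0.3]
width: 0.0856
```

Run:
```python
from h import *
st=manip.get_state()
go(.579,.1145,.031,-7.5,st)
go(.579,.1145,.031,-7.5)
im=eyes.get_image('wrist'); cv2.imwrite('pics/w4.png',im)
```

```text
t 9.00 pos [0.5784 0.112  0.0352] yaw -7.67 zaxis [ 0.001   0.0017 -1.    ] F [-0.9  0.1  0.3] w 0.0856 q [0.07 0.44 1.72 0.   0.99 1.78]
slide now (tool axes) [ 0.0003 -0.0026  0.0042] spin -0.17
slide after spin [ 0.0003 -0.0026  0.0042]
t 9.00 pos [0.5784 0.112  0.0352] yaw -7.67 zaxis [ 0.001   0.0017 -1.    ] F [-0.9  0.1  0.3] w 0.0856 q [0.07 0.44 1.72 0.   0.99 1.78]
slide now (tool axes) [ 0.0003 -0.0026  0.0042] spin -0.17
slide after spin [ 0.0003 -0.0026  0.0042]
```

View pics/w4.png

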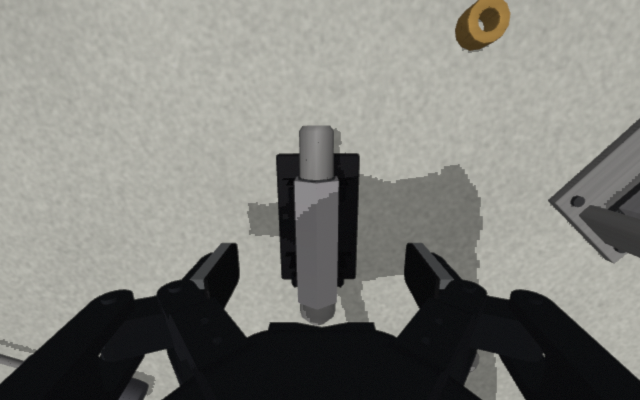

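Settling takes about 0.3 s. The picture shows the gauge axis at column 317 and the finger mid at 321, which agrees with a 2.5 mm shift in −y. I correct that and then grip.

Emit:
servo_tool --increments '[{"slide":[0.0003,-0.0025,0.004],"spin":0},{"slide":[0,0,0],"spin":0},{"slide":[0,0,0],"spin":0}]'

```text
clock: 9.35
position: [0.5775, 0.1149, 0.03]
ee_rot: [-0.001, 0.998, -0.067, -0.001]
contact_force: [-0.2, -0.2, -0.1]
width: 0.0857
```

Run:
```python
from h import *
go(.579,.1145,.031,-7.5)
```

```text
t 9.35 pos [0.5775 0.1149 0.03  ] yaw -7.63 zaxis [-0.0018  0.0017 -1.    ] F [-0.2 -0.2 -0.1] w 0.0857 q [0.08 0.44 1.72 0.   0.98 1.78]
slide now (tool axes) [ 0.0015  0.0002 -0.001 ] spin -0.13
slide after spin [ 0.0015  0.0002 -0.001 ]
```

Emit:
servo_tool --increments '[{"slide":[0,0,0],"spin":0},{"slide":[0,0,0],"spin":0},{"slide":[0,0,0],"spin":0},{"slide":[0,0,0],"spin":0},{"slide":[0,0,0],"spin":0},{"slide":[0,0,0],"spin":0}]' --hand 0 --newtons 60

```text
clock: 9.95
position: [0.5803, 0.1147, 0.0357]
ee_rot: [-0.001, 0.998, -0.067, 0.002]
contact_force: [-7.0, -1.0, 29.1]
width: 0.001
```

Run:
```python
from h import *
go(.579,.1145,.031,-7.5)
```

```text
t 9.95 pos [0.5803 0.1147 0.0357] yaw -7.63 zaxis [ 0.0047  0.0016 -1.    ] F [-7.  -1.  29.1] w 0.0010 q [0.08 0.44 1.71 0.   0.99 1.78]
slide now (tool axes) [-0.0013  0.0004  0.0047] spin -0.13
slide after spin [-0.0012  0.0004  0.0047]
```

Run:
```python
from h import *
im=eyes.get_image('wrist'); cv2.imwrite('pics/w5.png',im)
im=eyes.get_image('side'); cv2.imwrite('pics/s5.png',cv2.resize(im[60:260,200:460],None,fx=3,fy=3,interpolation=cv2.INTER_CUBIC))
```

```text
(no output)
```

View pics/w5.png

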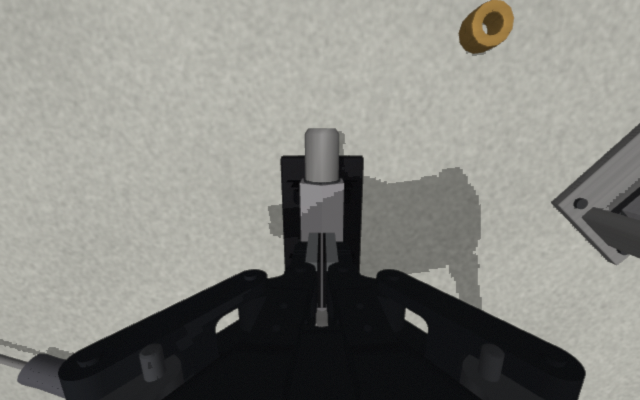

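View pics/s5.png

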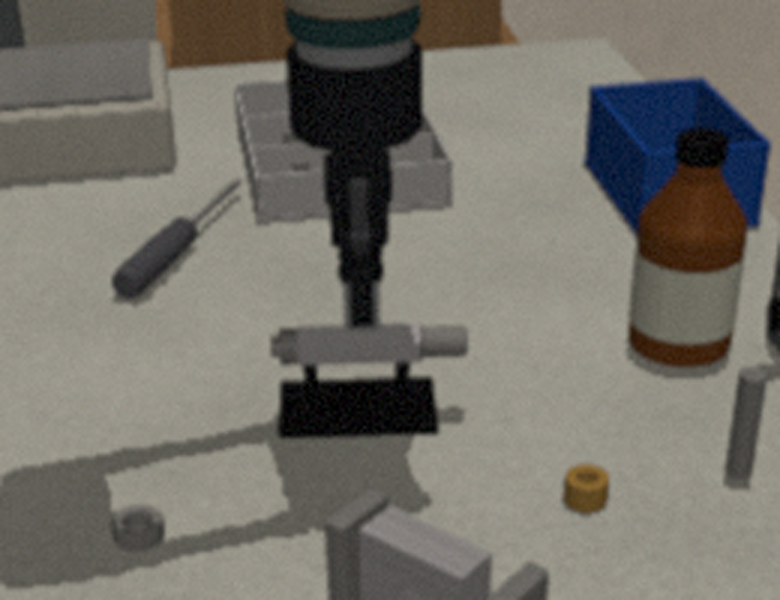

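Run:
```python
from h import *
S=cam('side');T=cam('top')
for z in(.008,.036,.05,.064,.08): print(z,'side',proj(S,(.579,.1145,z)).round(1),'crop3x',((proj(S,(.579,.1145,z))-[200,60])*3).round(0),'top',proj(T,(.579,.1145,z)).round(1))
for s in(1,-1):
  print(((proj(S,(.58+.04*s,.1145,.0))-[200,60])*3).round(0))
st=manip.get_state();C=cam('wrist',st)
for z in(.03,.045,.055,.064,.075): print(z,proj(C,(.579,.1145,z)).round(1), proj(C,(.617,.109,z)).round(1))
print(tri(S,(270+183/3.7,155+72/3.7),T,(220+125/4,145+208/4)))
```

```text
0.008 side [319.8 193.3] crop3x [360. 400.] top [255.8 199.1]
0.036 side [319.5 180.7] crop3x [359. 362.] top [253.7 197.4]
0.05 side [319.4 174.3] crop3x [358. 343.] top [252.5 196.5]
0.064 side [319.2 167.7] crop3x [358. 323.] top [251.3 195.6]
0.08 side [319. 160.] crop3x [357. 300.] top [249.9 194.5]
[423. 404.]
[299. 417.]
0.03 [321.9 232.3] [322.6 175.9]
0.045 [321.9 241.2] [322.7 180.3]
0.055 [321.9 248. ] [322.7 183.7]
0.064 [321.9 254.9] [322.7 187.1]
0.075 [321.9 264.4] [322.7 192. ]
(array([0.57891845, 0.11714924, 0.04794951]), np.float64(0.0012746033555304508))
```

Run:
```python
from h import *
c=eyes.calibration('wrist');H=np.linalg.inv(c['hand_eye'])
def p(t):
    q=H@np.array([*t,1]); return np.array([c['fx']*q[0]/q[2]+c['cx'],c['fy']*q[1]/q[2]+c['cy']]).round(0),q[2].round(3)
for z in(0,-.013,-.02,-.03,-.04):
  print(z,[p((x,.0427,z)) for x in(-.011,.011)], 'closed',[p((x,.001,z)) for x in(-.011,.011)])
```

```text
0 [(array([386., 249.]), np.float64(0.183)), (array([388., 218.]), np.float64(0.177))] closed [(array([323., 249.]), np.float64(0.183)), (array([323., 218.]), np.float64(0.177))]
-0.013 [(array([391., 258.]), np.float64(0.171)), (array([393., 225.]), np.float64(0.165))] closed [(array([323., 258.]), np.float64(0.171)), (array([323., 225.]), np.float64(0.165))]
-0.02 [(array([393., 264.]), np.float64(0.164)), (array([396., 229.]), np.float64(0.158))] closed [(array([323., 264.]), np.float64(0.164)), (array([323., 229.]), np.float64(0.158))]
-0.03 [(array([398., 273.]), np.float64(0.154)), (array([401., 236.]), np.float64(0.148))] closed [(array([323., 273.]), np.float64(0.154)), (array([323., 236.]), np.float64(0.148))]
-0.04 [(array([403., 282.]), np.float64(0.145)), (array([406., 244.]), np.float64(0.139))] closed [(array([323., 282.]), np.float64(0.145)), (array([323., 243.]), np.float64(0.139))]
```

The fingers closed above the handle. Both views put the real shut fingertips about 28 mm behind the reported TCP: in the wrist view the tip edge is at row 234, and in the side view the tips are at z≈0.064. I'll lift, open, and check the finger and body heights before going lower.

Emit:
servo_tool --increments '[{"slide":[0,0,-0.01],"spin":0},{"slide":[0,0,-0.02],"spin":0}]'

```text
clock: 10.25
position: [0.5766, 0.1145, 0.0597]
ee_rot: [-0.001, 0.998, -0.067, -0.002]
contact_force: [-0.1, -0.3, -0.4]
width: 0.0
```

Emit:
servo_tool --increments '[{"slide":[0,0,-0.01],"spin":0},{"slide":[0,0,0],"spin":0}]'

```text
clock: 10.45
position: [0.579, 0.1147, 0.0713]
ee_rot: [-0.001, 0.998, -0.067, 0.001]
contact_force: [0.5, 0.4, -0.3]
width: 0.0001
```

Run:
```python
from h import *
go(.579,.1145,.03,-7.5)
im=eyes.get_image('side'); cv2.imwrite('pics/s6.png',cv2.resize(im[20:220,230:430],None,fx=3,fy=3,interpolation=cv2.INTER_CUBIC))
im=eyes.get_image('wrist'); cv2.imwrite('pics/w6.png',im)
S=cam('side'); st=manip.get_state(); p=st['position']
for z in range(-2,18): q=(proj(S,(p[0],p[1],p[2]+z*.01))-[230,20])*3; print('tcp+%d cm'%z,q.round(0))
```

```text
t 10.45 pos [0.579  0.1147 0.0713] yaw -7.65 zaxis [ 0.0016  0.002  -1.    ] F [ 0.5  0.4 -0.3] w 0.0001 q [0.08 0.4  1.67 0.   1.07 1.78]
slide now (tool axes) [-0.      0.0003  0.0413] spin -0.15
slide after spin [0.0001 0.0002 0.0413]
tcp+-2 cm [265. 464.]
tcp+-1 cm [265. 450.]
tcp+0 cm [265. 435.]
tcp+1 cm [264. 421.]
tcp+2 cm [264. 406.]
tcp+3 cm [264. 391.]
tcp+4 cm [263. 376.]
tcp+5 cm [263. 361.]
tcp+6 cm [262. 346.]
tcp+7 cm [262. 330.]
tcp+8 cm [261. 314.]
tcp+9 cm [261. 298.]
tcp+10 cm [261. 282.]
tcp+11 cm [260. 266.]
tcp+12 cm [260. 249.]
tcp+13 cm [259. 232.]
tcp+14 cm [259. 215.]
tcp+15 cm [258. 197.]
tcp+16 cm [258. 180.]
tcp+17 cm [257. 162.]
```

View pics/s6.png

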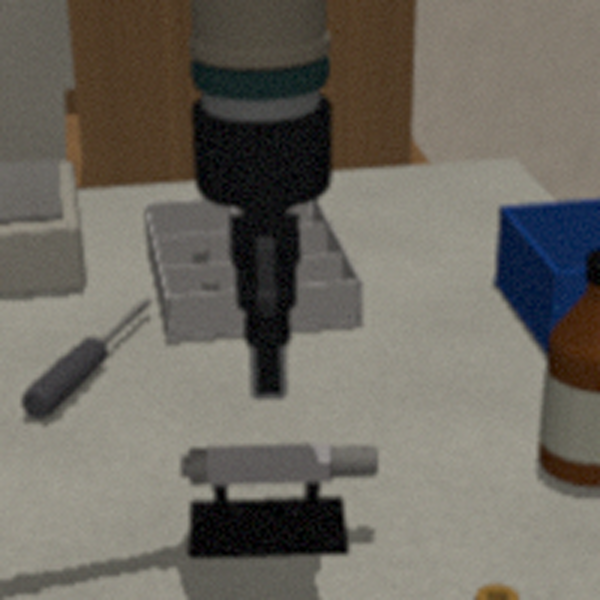

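View pics/w6.png

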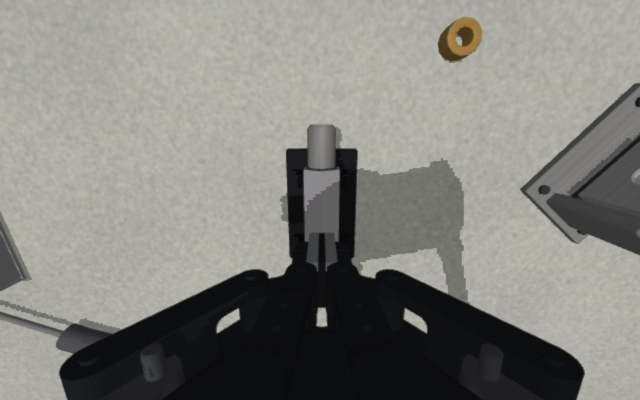

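The tips are at crop row 395, or TCP + 28 mm. The pad section runs from +28 to about +60 mm and the wide gripper body starts at +145 mm. The right grasp is therefore at about TCP + 45 mm, which puts TCP z at about 0.005. I'll open, descend and grip again.

Emit:
servo_tool --increments '[{"slide":[0,0,0],"spin":0},{"slide":[0,0,0],"spin":0},{"slide":[0,0,0],"spin":0},{"slide":[0,0,0],"spin":0},{"slide":[0,0,0],"spin":0}]' --hand 1

```text
clock: 11.05
position: [0.5776, 0.1146, 0.0696]
ee_rot: [-0.001, 0.998, -0.067, -0.001]
contact_force: [-0.1, -0.6, 0.2]
width: 0.0722
```

Emit:
servo_tool --increments '[{"slide":[0,0,0.01],"spin":0},{"slide":[0,0,0.02],"spin":0},{"slide":[0,0,0.02],"spin":0},{"slide":[0,0,0.01],"spin":0},{"slide":[0,0,0.005],"spin":0},{"slide":[0,0,0],"spin":0},{"slide":[0,0,0],"spin":0}]'

```text
clock: 11.75
position: [0.5782, 0.1148, 0.0054]
ee_rot: [-0.001, 0.998, -0.067, -0.0]
contact_force: [-0.4, 0.1, 0.6]
width: 0.0855
```

Run:
```python
from h import *
go(.579,.1145,.006,-7.5)
im=eyes.get_image('wrist'); cv2.imwrite('pics/w7.png',im)
```

```text
t 11.75 pos [0.5782 0.1148 0.0054] yaw -7.65 zaxis [-6.0e-04  1.8e-03 -1.0e+00] F [-0.4  0.1  0.6] w 0.0855 q [0.08 0.47 1.75 0.   0.93 1.78]
slide now (tool axes) [ 0.0008  0.0002 -0.0006] spin -0.15
slide after spin [ 0.0008  0.0002 -0.0006]
```

View pics/w7.png

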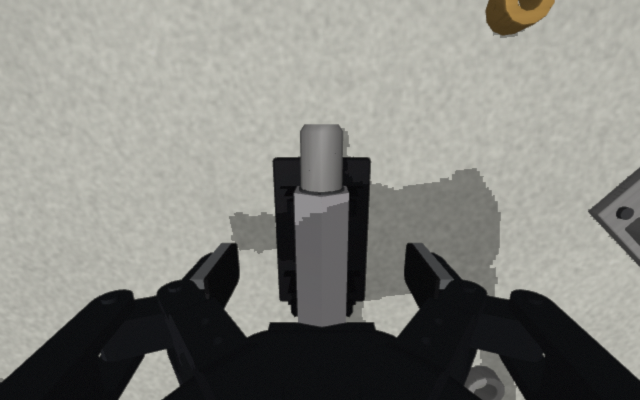

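The gauge is centred between the pads at column 321. Closing.

Emit:
servo_tool --increments '[{"slide":[0,0,0],"spin":0},{"slide":[0,0,0],"spin":0},{"slide":[0,0,0],"spin":0},{"slide":[0,0,0],"spin":0},{"slide":[0,0,0],"spin":0},{"slide":[0,0,0],"spin":0}]' --hand 0 --newtons 60

```text
clock: 12.4
position: [0.5779, 0.115, 0.0053]
ee_rot: [-0.001, 0.998, -0.067, -0.001]
contact_force: [-0.6, 0.5, 3.9]
width: 0.023
```

Run:
```python
from h import *
import json
st=manip.get_state(); im=eyes.get_image('wrist'); cv2.imwrite('pics/w8.png',im)
json.dump({k:np.asarray(st[k]).tolist() for k in('position','ee_rot')},open('w8.json','w'))
go(.579,.1145,.006,-7.5,st)
C=cam('wrist',st); a=np.radians(-7.5)
for s in(.038,.067): 
  for z in(.05,.057,.064): print(s,z,proj(C,(.579+s*np.cos(a),.1145+s*np.sin(a),z)).round(1))
```

```text
t 12.40 pos [0.5779 0.115  0.0053] yaw -7.65 zaxis [-0.0011  0.002  -1.    ] F [-0.6  0.5  3.9] w 0.0230 q [0.08 0.47 1.75 0.   0.93 1.78]
slide now (tool axes) [ 0.0012  0.0003 -0.0007] spin -0.15
slide after spin [ 0.0012  0.0003 -0.0007]
0.038 0.05 [321.7 191.1]
0.038 0.057 [321.6 194.8]
0.038 0.064 [321.6 199. ]
0.067 0.05 [321.5 125.6]
0.067 0.057 [321.5 125.6]
0.067 0.064 [321.5 125.7]
```

View pics/w8.png

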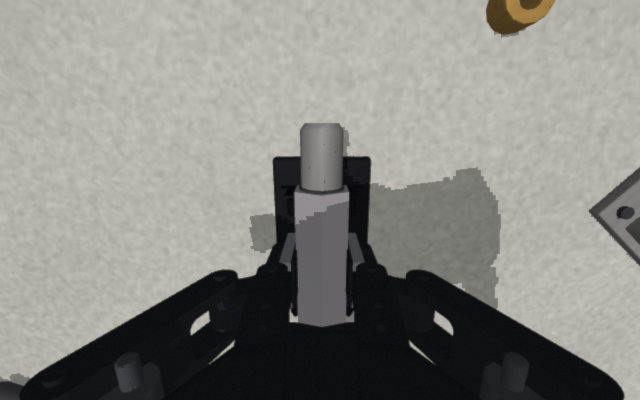

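Gripped with a width of 23 mm, and the tip at row 124 puts the gauge centre about 1.5 mm ahead of the tool axis. I'll lift, spin to the head's yaw of about 41.7°, and then translate.

Emit:
servo_tool --increments '[{"slide":[0,0,-0.008],"spin":0},{"slide":[0,0,-0.015],"spin":0},{"slide":[0,0,-0.02],"spin":-2.3},{"slide":[0,0,-0.02],"spin":-7},{"slide":[0,0,-0.012],"spin":-8},{"slide":[0,0,-0.005],"spin":-8},{"slide":[0,0,0],"spin":-8},{"slide":[0,0,0],"spin":-8}]'

```text
clock: 13.25
position: [0.5774, 0.1145, 0.0852]
ee_rot: [-0.001, 0.956, 0.292, -0.001]
contact_force: [-0.0, 0.9, -1.4]
width: 0.0231
```

Emit:
servo_tool --increments '[{"slide":[0,0,0],"spin":-8},{"slide":[0,0,0],"spin":0},{"slide":[0,0,0],"spin":0}]'

```text
clock: 13.55
position: [0.5775, 0.1145, 0.0848]
ee_rot: [-0.001, 0.935, 0.354, -0.001]
contact_force: [-0.0, -0.2, -0.8]
width: 0.0232
```

Run:
```python
from h import *
st=manip.get_state()
im=eyes.get_image('wrist'); cv2.imwrite('pics/w9.png',im)
u=np.array([np.cos(np.radians(41.7)),np.sin(np.radians(41.7))])
c=np.array([.5752,-.1251])-u*(.012+.067+.020+.0015)
print(c); go(*c,.0053,41.7,st)
```

```text
[ 0.50016286 -0.19195565]
t 13.55 pos [0.5775 0.1145 0.0848] yaw 41.49 zaxis [-0.0024  0.0015 -1.    ] F [-0.  -0.2 -0.8] w 0.0232 q [0.08 0.39 1.65 0.   1.1  0.92]
slide now (tool axes) [-0.2609  0.1786  0.0792] spin -0.21
slide after spin [-0.2616  0.1774  0.0795]
```

View pics/w9.png

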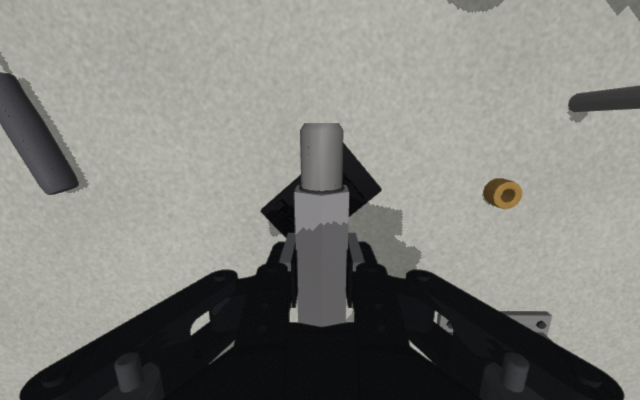

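The gauge is held and aligned with the tool (axis at column 321, tip at row 124). Next I translate to the robot-side standoff at height.

Emit:
servo_tool --increments '[{"slide":[-0.015,0.01,0],"spin":-0.2},{"slide":[-0.035,0.024,0],"spin":0},{"slide":[-0.038,0.026,0],"spin":0},{"slide":[-0.038,0.026,0],"spin":0},{"slide":[-0.038,0.026,0],"spin":0},{"slide":[-0.038,0.026,0],"spin":0},{"slide":[-0.035,0.024,0],"spin":0},{"slide":[-0.024,0.015,0],"spin":0}]'

```text
clock: 14.4
position: [0.5007, -0.1943, 0.0847]
ee_rot: [-0.0, 0.935, 0.355, -0.001]
contact_force: [-0.7, -0.2, -2.0]
width: 0.0228
```

Emit:
servo_tool --increments '[{"slide":[0,0,0],"spin":0},{"slide":[0,0,0],"spin":0}]'

```text
clock: 14.6
position: [0.5011, -0.1916, 0.0844]
ee_rot: [-0.002, 0.935, 0.356, -0.0]
contact_force: [-0.5, -0.5, -1.5]
width: 0.0232
```

Run:
```python
from h import *
import json
st=manip.get_state()
im=eyes.get_image('wrist'); cv2.imwrite('pics/w10.png',im)
json.dump({k:np.asarray(st[k]).tolist() for k in('position','ee_rot')},open('w10.json','w'))
go(.5002,-.192,.0053,41.7,st)
a=cv2.resize(im[0:200,220:440],None,fx=3.5,fy=3,interpolation=cv2.INTER_CUBIC)
cv2.imwrite('pics/w10z.png',cv2.convertScaleAbs(a,alpha=1.3))
```

```text
t 14.60 pos [ 0.5011 -0.1916  0.0844] yaw 41.67 zaxis [-0.002   0.0025 -1.    ] F [-0.5 -0.5 -1.5] w 0.0232 q [-0.5   0.32  1.77  0.    1.06  0.35]
slide now (tool axes) [-0.0009 -0.      0.0791] spin -0.03
slide after spin [-0.0009 -0.0003  0.0791]
```

View pics/w10.png

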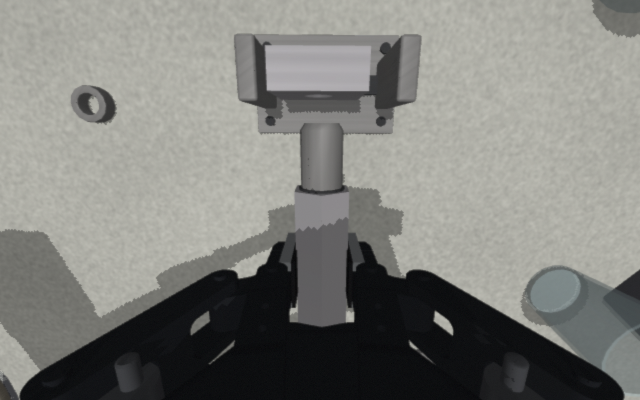

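View pics/w10z.png

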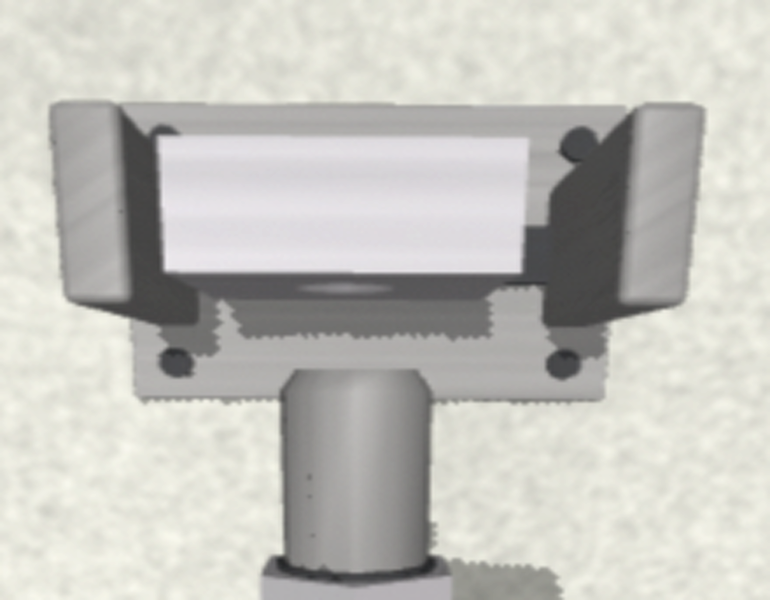

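Clear view. The insert's front edge is level in the image at row 90.5, so the yaw is aligned. It spans columns 266–369. The bore ellipse is at about (318.5, 95.5) and the gauge tip at column 321.8.

Run:
```python
from h import *
import json
st={k:np.array(v) for k,v in json.load(open('w10.json')).items()}; C=cam('wrist',st)
Rm=Rq(st['ee_rot']); tl=lambda P:(Rm.T@(P-st['position'])).round(4)
z=lambda p:(p[0]/3.5+220-.36,p[1]/3-.33)
L=onz(C,*z((163,272)),.08);Rr=onz(C,*z((522,272)),.08)
print('front edge',tl(L),tl(Rr),'mid',tl((L+Rr)/2),'w',np.linalg.norm(L-Rr))
L2=onz(C,*z((159,137)),.08);R2=onz(C,*z((529,137)),.08)
print('back edge',tl(L2),tl(R2),'mid',tl((L2+R2)/2),'w',np.linalg.norm(L2-R2))
print('bore',[ (zz,tl(onz(C,*z((346,288)),zz))) for zz in(.045,.05,.055)])
t=[onz(C,*z(p),.1295) for p in[(296,370),(417,370)]]; print('tip',tl(t[0]),tl(t[1]),tl(sum(t)/2))
t=[onz(C,*z(p),.1295) for p in[(283,395),(432,395)]]; print('cyl',tl(t[0]),tl(t[1]),tl(sum(t)/2))
t=[onz(C,*z(p),.1295) for p in[(285,560),(430,560)]]; print('cyl back',tl(t[0]),tl(t[1]),tl(sum(t)/2))
```

```text
front edge [ 0.0873 -0.0309  0.0046] [0.0873 0.029  0.0044] mid [ 0.0873 -0.0009  0.0045] w 0.05990276055680378
back edge [ 0.111  -0.0303  0.0046] [0.1109 0.0291 0.0044] mid [ 0.111  -0.0006  0.0045] w 0.05936853360650181
bore [(0.045, array([ 0.0878, -0.0007,  0.0395])), (0.05, array([ 0.0873, -0.0006,  0.0345])), (0.055, array([ 0.0869, -0.0006,  0.0295]))]
tip [ 0.0686 -0.006  -0.045 ] [ 0.0686  0.0089 -0.0451] [ 0.0686  0.0014 -0.0451]
cyl [ 0.0651 -0.0076 -0.045 ] [ 0.0651  0.0108 -0.0451] [ 0.0651  0.0016 -0.0451]
cyl back [ 0.0408 -0.0079 -0.045 ] [ 0.0408  0.011  -0.0451] [ 0.0408  0.0016 -0.0451]
```

Relative to the tool, the gauge axis is at y=+1.5 mm, the bore at y=−0.7 mm, and the tip-to-face gap is 18.7 mm. I shift −2.2 mm in y and descend by 79 mm.

Emit:
servo_tool --increments '[{"slide":[0,-0.0022,0.01],"spin":0},{"slide":[0,0,0.02],"spin":0},{"slide":[0,0,0.02],"spin":0},{"slide":[0,0,0.02],"spin":0},{"slide":[0,0,0.009],"spin":0},{"slide":[0,0,0],"spin":0},{"slide":[0,0,0],"spin":0}]'

```text
clock: 15.35
position: [0.5002, -0.1891, 0.0057]
ee_rot: [-0.001, 0.934, 0.358, -0.0]
contact_force: [1.3, 0.1, -1.6]
width: 0.0231
```

Run:
```python
from h import *
import json
st=manip.get_state()
im=eyes.get_image('wrist'); cv2.imwrite('pics/w11.png',im)
json.dump({k:np.asarray(st[k]).tolist() for k in('position','ee_rot')},open('w11.json','w'))
go(.5002,-.192,.0053,41.7,st)
a=cv2.resize(im[0:200,220:440],None,fx=3.5,fy=3,interpolation=cv2.INTER_CUBIC)
cv2.imwrite('pics/w11z.png',cv2.convertScaleAbs(a,alpha=1.3))
```

```text
t 15.35 pos [ 0.5002 -0.1891  0.0057] yaw 41.90 zaxis [-0.0014  0.0016 -1.    ] F [ 1.3  0.1 -1.6] w 0.0231 q [-0.49  0.41  1.87  0.    0.87  0.35]
slide now (tool axes) [-0.0019  0.0021  0.0004] spin 0.20
slide after spin [-0.0019  0.0022  0.0004]
```

View pics/w11z.png

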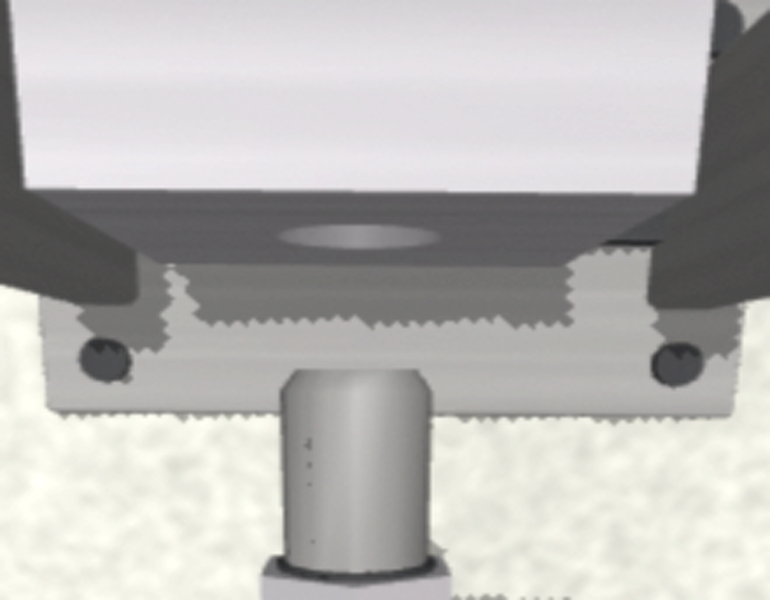

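At working height the bore spans columns 279–440 (centre 359.5) and the gauge cylinder 283–432 (centre 357.5). The plate edge slopes by about 0.5°. A +0.4° spin fixes both. Then I approach gently.

Emit:
servo_tool --increments '[{"slide":[0,0,0],"spin":0.4},{"slide":[0.004,0,0],"spin":0},{"slide":[0.005,0,0],"spin":0},{"slide":[0.005,0,0],"spin":0},{"slide":[0.003,0,0],"spin":0},{"slide":[0.002,0,0],"spin":0},{"slide":[0.002,0,0],"spin":0}]'

```text
clock: 16.1
position: [0.5156, -0.1754, 0.0054]
ee_rot: [-0.001, 0.935, 0.354, -0.001]
contact_force: [0.7, 0.3, -1.1]
width: 0.0235
```

Run:
```python
from h import *
st=manip.get_state()
im=eyes.get_image('wrist')
go(.5002,-.192,.0053,41.4,st)
a=cv2.resize(im[0:200,220:440],None,fx=3.5,fy=3,interpolation=cv2.INTER_CUBIC)
cv2.imwrite('pics/w12z.png',cv2.convertScaleAbs(a,alpha=1.3))
```

```text
t 16.10 pos [ 0.5156 -0.1754  0.0054] yaw 41.46 zaxis [-0.002   0.0017 -1.    ] F [ 0.7  0.3 -1.1] w 0.0235 q [-0.46  0.42  1.85  0.    0.88  0.39]
slide now (tool axes) [-0.0225  0.0022  0.0001] spin 0.06
slide after spin [-0.0225  0.0022  0.0001]
```

View pics/w12z.png

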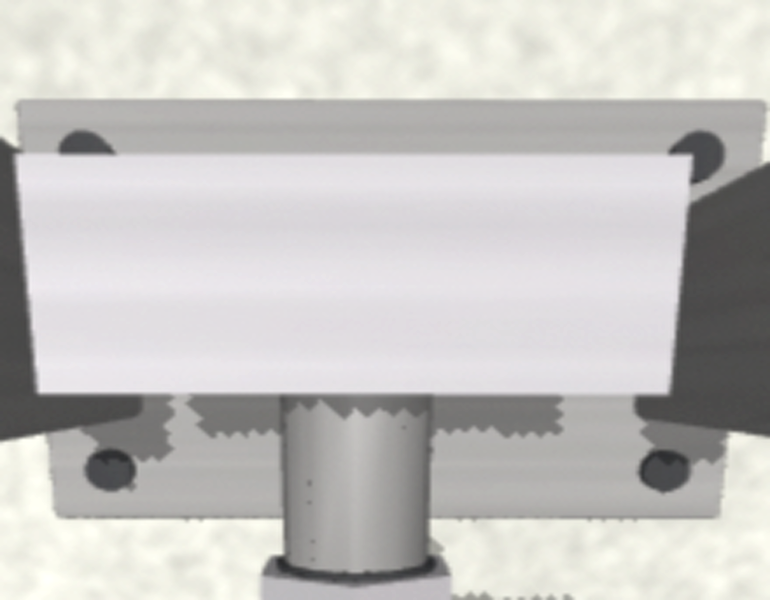

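No contact force so far, and the edge is now level with the tool. I continue into the bore in small rows.

Emit:
servo_tool --increments '[{"slide":[0.003,0,0],"spin":0},{"slide":[0.003,0,0],"spin":0}]'

```text
clock: 16.35
position: [0.52, -0.1716, 0.0054]
ee_rot: [-0.001, 0.935, 0.354, -0.001]
contact_force: [0.3, -0.5, -0.8]
width: 0.0229
```

Emit:
servo_tool --increments '[{"slide":[0.003,0,0],"spin":0},{"slide":[0.003,0,0],"spin":0}]'

```text
clock: 16.55
position: [0.5247, -0.1676, 0.0055]
ee_rot: [-0.001, 0.935, 0.354, -0.001]
contact_force: [1.1, -0.1, -1.5]
width: 0.0228
```

Run:
```python
from h import *
go(.5002,-.192,.0053,41.4)
```

```text
t 16.55 pos [ 0.5247 -0.1676  0.0055] yaw 41.45 zaxis [-0.0017  0.0017 -1.    ] F [ 1.1 -0.1 -1.5] w 0.0228 q [-0.44  0.43  1.83  0.    0.89  0.41]
slide now (tool axes) [-0.0345  0.0021  0.0002] spin 0.05
slide after spin [-0.0345  0.0021  0.0002]
```

The tip is about 14 mm inside with no resistance.

Emit:
servo_tool --increments '[{"slide":[0.003,0,0],"spin":0},{"slide":[0.003,0,0],"spin":0},{"slide":[0.002,0,0],"spin":0},{"slide":[0.001,0,0],"spin":0}]'

```text
clock: 16.95
position: [0.5314, -0.1616, 0.0055]
ee_rot: [-0.001, 0.935, 0.354, -0.001]
contact_force: [0.7, 1.0, -1.7]
width: 0.0231
```

Emit:
servo_tool --increments '[{"slide":[0.001,0,0],"spin":0},{"slide":[0.001,0,0],"spin":0}]'

```text
clock: 17.15
position: [0.5327, -0.1604, 0.0055]
ee_rot: [-0.001, 0.935, 0.354, -0.001]
contact_force: [0.5, 0.2, -1.8]
width: 0.0231
```

Emit:
servo_tool --increments '[{"slide":[0.001,0,0],"spin":0}]'

```text
clock: 17.25
position: [0.5334, -0.1597, 0.0055]
ee_rot: [-0.001, 0.935, 0.354, -0.001]
contact_force: [-0.2, 0.0, -1.8]
width: 0.0227
```

Run:
```python
from h import *
go(.5002,-.192,.0053,41.4)
```

```text
t 17.25 pos [ 0.5334 -0.1597  0.0055] yaw 41.44 zaxis [-0.0019  0.0017 -1.    ] F [-0.2  0.  -1.8] w 0.0227 q [-0.42  0.43  1.82  0.    0.89  0.43]
slide now (tool axes) [-0.0463  0.0022  0.0002] spin 0.04
slide after spin [-0.0463  0.0022  0.0002]
```

Another 1–2 mm is expected before the shoulder meets the plate.

Emit:
servo_tool --increments '[{"slide":[0.001,0,0],"spin":0}]'

```text
clock: 17.35
position: [0.5342, -0.1591, 0.0055]
ee_rot: [-0.001, 0.935, 0.354, -0.001]
contact_force: [-1.2, -1.0, -2.5]
width: 0.0232
```

Emit:
servo_tool --increments '[{"slide":[0.001,0,0],"spin":0}]'

```text
clock: 17.45
position: [0.535, -0.1584, 0.0055]
ee_rot: [-0.001, 0.935, 0.354, -0.001]
contact_force: [-0.2, 0.0, -1.9]
width: 0.0232
```

Emit:
servo_tool --increments '[{"slide":[0.001,0,0],"spin":0}]'

```text
clock: 17.55
position: [0.5352, -0.1582, 0.0055]
ee_rot: [-0.001, 0.935, 0.354, -0.001]
contact_force: [-3.4, -4.3, -0.8]
width: 0.0229
```

Contact: about 5.5 N along the axis, and the motion has stopped. One more small step to confirm, then a look.

Emit:
servo_tool --increments '[{"slide":[0.0005,0,0],"spin":0}]'

```text
clock: 17.65
position: [0.5352, -0.1583, 0.0055]
ee_rot: [-0.001, 0.935, 0.354, -0.002]
contact_force: [-3.8, -4.0, 0.8]
width: 0.0227
```

Emit:
servo_tool --increments '[{"slide":[0.0003,0,0],"spin":0},{"slide":[0,0,0],"spin":0}]'

```text
clock: 17.85
position: [0.5351, -0.1582, 0.0055]
ee_rot: [-0.001, 0.935, 0.354, -0.002]
contact_force: [-3.9, -4.5, -0.1]
width: 0.0229
```

Run:
```python
from h import *
st=manip.get_state()
go(.5002,-.192,.0053,41.4,st)
im=eyes.get_image('wrist')
a=cv2.resize(im[100:300,220:420],None,fx=3,fy=3,interpolation=cv2.INTER_CUBIC)
cv2.imwrite('pics/w13z.png',cv2.convertScaleAbs(a,alpha=1.3))
im=eyes.get_image('side')
a=cv2.resize(im[190:330,270:420],None,fx=4,fy=4,interpolation=cv2.INTER_CUBIC)
cv2.imwrite('pics/s13z.png',cv2.convertScaleAbs(a,alpha=1.3))
```

```text
t 17.85 pos [ 0.5351 -0.1582  0.0055] yaw 41.49 zaxis [-4.e-03  3.e-04 -1.e+00] F [-3.9 -4.5 -0.1] w 0.0229 q [-0.41  0.43  1.81 -0.    0.9   0.44]
slide now (tool axes) [-0.0485  0.0022  0.0003] spin 0.09
slide after spin [-0.0485  0.0022  0.0002]
```

View pics/w13z.png

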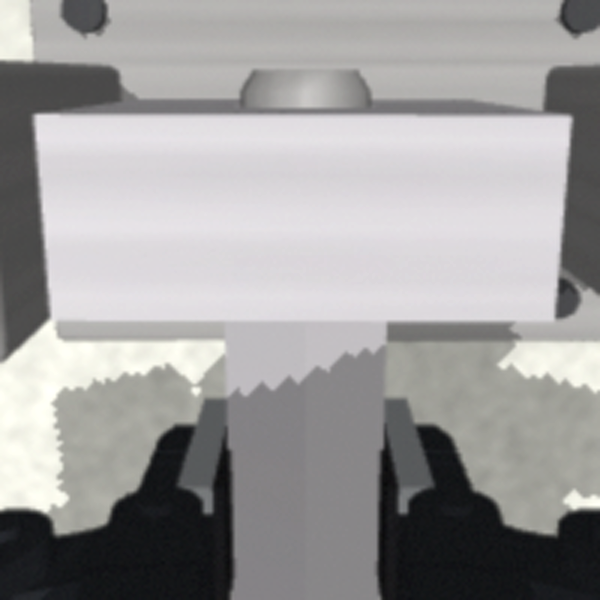

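View pics/s13z.png

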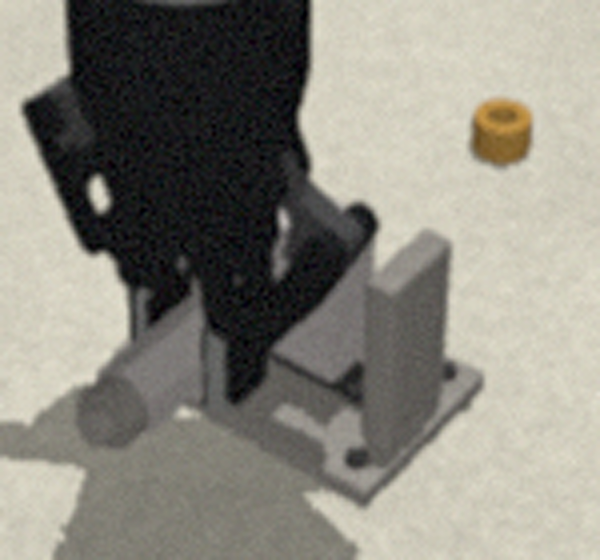

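The tip is seen protruding through the far face (zoom rows 70–105), and the travel of about 47 mm matches the gap plus 29 mm. One slightly firmer push to be certain the shoulder is seated.

Emit:
servo_tool --increments '[{"slide":[0.0015,0,0],"spin":0}]'

```text
clock: 18.05
position: [0.5351, -0.1583, 0.0055]
ee_rot: [-0.0, 0.935, 0.355, -0.003]
contact_force: [-8.8, -9.9, 2.9]
width: 0.023
```

Emit:
servo_tool --increments '[{"slide":[0.0008,0,0],"spin":0},{"slide":[0,0,0],"spin":0}]'

```text
clock: 18.25
position: [0.5351, -0.1583, 0.0055]
ee_rot: [-0.0, 0.935, 0.355, -0.004]
contact_force: [-7.2, -9.2, 2.2]
width: 0.0231
```

Run:
```python
from h import *
go(.5002,-.192,.0053,41.4)
```

```text
t 18.25 pos [ 0.5351 -0.1583  0.0055] yaw 41.57 zaxis [-0.0073 -0.0023 -1.    ] F [-7.2 -9.2  2.2] w 0.0231 q [-0.41  0.44  1.81 -0.01  0.9   0.44]
slide now (tool axes) [-0.0484  0.0021  0.0006] spin 0.17
slide after spin [-0.0484  0.0022  0.0002]
```

Firm at 12 N with zero advance, so the go end is home. I withdraw straight back, then carry the gauge over the top to the far face so the no-go end faces the bore without a flip. A flip would run joint 6 to its limit.

Emit:
servo_tool --increments '[{"slide":[-0.003,0,0],"spin":0},{"slide":[-0.005,0,0],"spin":0},{"slide":[-0.007,0,0],"spin":0},{"slide":[-0.008,0,0],"spin":0},{"slide":[-0.008,0,0],"spin":0},{"slide":[-0.008,0,0],"spin":0},{"slide":[-0.008,0,0],"spin":0},{"slide":[-0.005,0,0],"spin":0}]'

```text
clock: 19.05
position: [0.4983, -0.1907, 0.0055]
ee_rot: [-0.001, 0.935, 0.354, -0.001]
contact_force: [0.3, -0.3, -1.6]
width: 0.0228
```

Run:
```python
from h import *
st=manip.get_state()
go(.5351,-.1583,.0055,41.4,st)
im=eyes.get_image('wrist')
a=cv2.resize(im[0:300,220:420],None,fx=3,fy=2,interpolation=cv2.INTER_CUBIC)
cv2.imwrite('pics/w14z.png',cv2.convertScaleAbs(a,alpha=1.3))
```

```text
t 19.05 pos [ 0.4983 -0.1907  0.0055] yaw 41.42 zaxis [-0.002   0.0017 -1.    ] F [ 0.3 -0.3 -1.6] w 0.0228 q [-0.5   0.41  1.87  0.    0.87  0.35]
slide now (tool axes) [0.049  0.0001 0.    ] spin 0.02
slide after spin [0.049 0.    0.   ]
```

View pics/w14z.png

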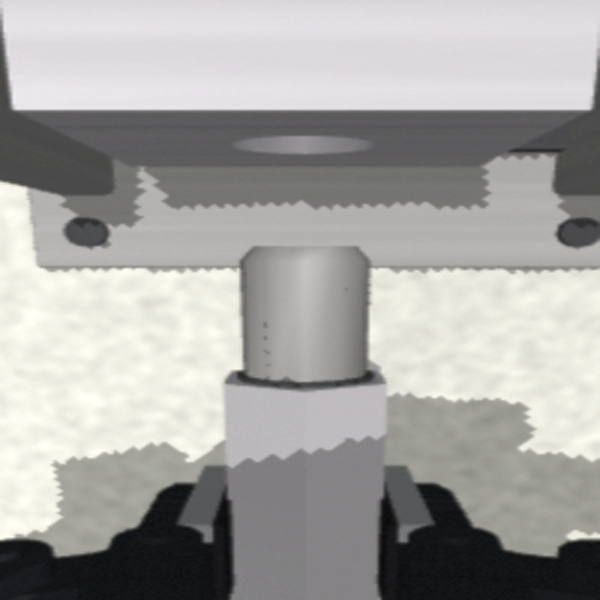

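Withdrawn, with the tip clear by about 20 mm and the grip unchanged. Now over the top.

Emit:
servo_tool --increments '[{"slide":[0,0,-0.01],"spin":0},{"slide":[0,0,-0.02],"spin":0},{"slide":[0,0,-0.025],"spin":0},{"slide":[0,0,-0.02],"spin":0},{"slide":[0.01,0,-0.01],"spin":0},{"slide":[0.025,0,0],"spin":0},{"slide":[0.035,0,0],"spin":0},{"slide":[0.035,0,0],"spin":0}]'

```text
clock: 19.9
position: [0.5791, -0.1195, 0.0908]
ee_rot: [-0.001, 0.935, 0.354, -0.0]
contact_force: [-0.1, -0.5, -1.4]
width: 0.0232
```

Emit:
servo_tool --increments '[{"slide":[0.035,0,0],"spin":0},{"slide":[0.025,0,0],"spin":0},{"slide":[0.016,0,0],"spin":0},{"slide":[0,0,0],"spin":0},{"slide":[0,0,0],"spin":0}]'

```text
clock: 20.4
position: [0.6341, -0.0704, 0.09]
ee_rot: [-0.001, 0.935, 0.354, -0.001]
contact_force: [-0.6, -0.6, -2.0]
width: 0.0228
```

Run:
```python
from h import *
st=manip.get_state()
a=np.radians(41.45);p=np.array([.5351,-.1583])+.132*np.array([np.cos(a),np.sin(a)])
go(*p,.0055,41.4,st)
```

```text
t 20.40 pos [ 0.6341 -0.0704  0.09  ] yaw 41.49 zaxis [-0.0037  0.0014 -1.    ] F [-0.6 -0.6 -2. ] w 0.0228 q [-0.22  0.45  1.53  0.    1.17  0.63]
slide now (tool axes) [-0.0002  0.0006  0.0845] spin 0.09
slide after spin [-0.0004  0.0003  0.0845]
```

Emit:
servo_tool --increments '[{"slide":[0,0.0004,0.01],"spin":0},{"slide":[0,0,0.02],"spin":0},{"slide":[0,0,0.025],"spin":0},{"slide":[0,0,0.02],"spin":0},{"slide":[0,0,0.0095],"spin":0},{"slide":[0,0,0],"spin":0},{"slide":[0,0,0],"spin":0}]'

```text
clock: 21.1
position: [0.6352, -0.0712, 0.0064]
ee_rot: [-0.001, 0.935, 0.354, -0.0]
contact_force: [0.1, -0.1, -0.7]
width: 0.0227
```

Run:
```python
from h import *
st=manip.get_state()
a=np.radians(41.45);p=np.array([.5351,-.1583])+.132*np.array([np.cos(a),np.sin(a)])
go(*p,.0055,41.4,st)
im=eyes.get_image('side')
b=cv2.resize(im[190:330,270:420],None,fx=4,fy=4,interpolation=cv2.INTER_CUBIC)
cv2.imwrite('pics/s15z.png',cv2.convertScaleAbs(b,alpha=1.3))
```

```text
t 21.10 pos [ 0.6352 -0.0712  0.0064] yaw 41.41 zaxis [-0.0011  0.0015 -1.    ] F [ 0.1 -0.1 -0.7] w 0.0227 q [-0.22  0.53  1.63  0.    0.99  0.63]
slide now (tool axes) [-0.0007 -0.001   0.0009] spin 0.01
slide after spin [-0.0007 -0.001   0.0009]
```

View pics/s15z.png

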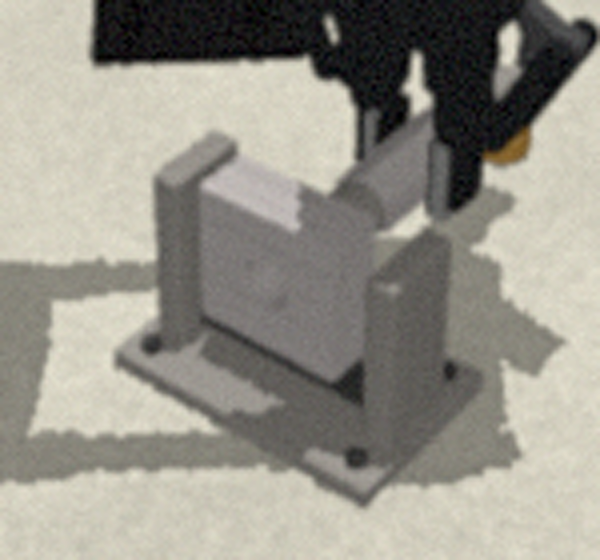

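The gauge stands behind the plate with the no-go end facing it. I make a small y/z fix and advance.

Emit:
servo_tool --increments '[{"slide":[-0.003,-0.0008,0.0008],"spin":0},{"slide":[-0.004,0,0],"spin":0},{"slide":[-0.004,0,0],"spin":0},{"slide":[-0.002,0,0],"spin":0},{"slide":[0,0,0],"spin":0},{"slide":[0,0,0],"spin":0}]'

```text
clock: 21.75
position: [0.6248, -0.0787, 0.0053]
ee_rot: [-0.001, 0.935, 0.354, -0.0]
contact_force: [-0.7, -0.7, -1.2]
width: 0.0232
```

```bash
cat > ax.py <<'E'
from h import *
st=manip.get_state()
a=np.radians(41.45);u=np.array([np.cos(a),np.sin(a)]);n=np.array([-u[1],u[0]])
d=st['position'][:2]-[.5351,-.1583]
F=st['contact_force'][:2]
print('t %.2f along %.4f lat(left) %.4f z %.4f'%(st['clock'],d@u,d@n,st['position'][2]),'F along %.1f lat %.1f z %.1f'%(F@u,F@n,st['contact_force'][2]),'w %.4f'%st['width'])
E
python3 ax.py
```

```text
t 21.75 along 0.1199 lat(left) 0.0003 z 0.0053 F along -0.9 lat -0.1 z -1.2 w 0.0232
```

Lateral error is 0.3 mm. Nose entry is expected at 117 mm along and refusal at about 111.5 mm.

Emit:
servo_tool --increments '[{"slide":[-0.002,0,0],"spin":0},{"slide":[-0.002,0,0],"spin":0},{"slide":[-0.0015,0,0],"spin":0},{"slide":[0,0,0],"spin":0}]'

```text
clock: 22.15
position: [0.6203, -0.0824, 0.0051]
ee_rot: [-0.001, 0.935, 0.354, -0.001]
contact_force: [1.0, -0.0, -0.5]
width: 0.0236
```

```bash
python3 ax.py
```

```text
t 22.15 along 0.1141 lat(left) 0.0005 z 0.0051 F along 0.7 lat -0.7 z -0.5 w 0.0236
```

Emit:
servo_tool --increments '[{"slide":[-0.001,0,0],"spin":0},{"slide":[-0.001,0,0],"spin":0}]'

```text
clock: 22.35
position: [0.6191, -0.0836, 0.0052]
ee_rot: [-0.001, 0.935, 0.354, -0.001]
contact_force: [0.7, 0.4, -1.0]
width: 0.023
```

```bash
python3 ax.py
```

```text
t 22.35 along 0.1124 lat(left) 0.0004 z 0.0052 F along 0.8 lat -0.2 z -1.0 w 0.0230
```

The nose is inside by about 4.6 mm without contact. Now single small steps.

Emit:
servo_tool --increments '[{"slide":[-0.001,0,0],"spin":0}]'

```text
clock: 22.45
position: [0.6186, -0.0842, 0.0052]
ee_rot: [-0.001, 0.935, 0.354, -0.0]
contact_force: [1.8, 0.4, -1.3]
width: 0.0228
```

Emit:
servo_tool --increments '[{"slide":[-0.001,0,0],"spin":0}]'

```text
clock: 22.55
position: [0.6186, -0.0842, 0.0053]
ee_rot: [-0.001, 0.935, 0.353, 0.001]
contact_force: [2.7, 4.3, -2.1]
width: 0.0228
```

```bash
python3 ax.py
```

```text
t 22.55 along 0.1117 lat(left) 0.0003 z 0.0053 F along 4.8 lat 1.4 z -2.1 w 0.0228
```

Emit:
servo_tool --increments '[{"slide":[-0.001,0,0],"spin":0}]'

```text
clock: 22.65
position: [0.6187, -0.0842, 0.0054]
ee_rot: [-0.002, 0.936, 0.353, 0.002]
contact_force: [5.1, 7.0, -3.2]
width: 0.023
```

```bash
python3 ax.py
```

```text
t 22.65 along 0.1117 lat(left) 0.0002 z 0.0054 F along 8.4 lat 1.9 z -3.2 w 0.0230
```

It is refused at 111.7 mm, against 111.5 expected. I press to about 11 N and hold for over a second.

Emit:
servo_tool --increments '[{"slide":[-0.0008,0,0],"spin":0},{"slide":[0,0,0],"spin":0},{"slide":[0,0,0],"spin":0},{"slide":[0,0,0],"spin":0},{"slide":[0,0,0],"spin":0},{"slide":[0,0,0],"spin":0},{"slide":[0,0,0],"spin":0},{"slide":[0,0,0],"spin":0}]'

```text
clock: 23.45
position: [0.6187, -0.0842, 0.0055]
ee_rot: [-0.002, 0.936, 0.353, 0.002]
contact_force: [5.2, 5.9, -3.4]
width: 0.023
```

```bash
python3 ax.py
```

```text
t 23.45 along 0.1117 lat(left) 0.0002 z 0.0055 F along 7.8 lat 1.0 z -3.4 w 0.0230
```

Emit:
servo_tool --increments '[{"slide":[-0.0004,0,0],"spin":0},{"slide":[0,0,0],"spin":0},{"slide":[0,0,0],"spin":0},{"slide":[0,0,0],"spin":0},{"slide":[0,0,0],"spin":0},{"slide":[0,0,0],"spin":0},{"slide":[0,0,0],"spin":0}]'

```text
clock: 24.15
position: [0.6187, -0.0842, 0.0055]
ee_rot: [-0.002, 0.936, 0.353, 0.003]
contact_force: [6.3, 7.1, -3.2]
width: 0.0227
```

```bash
python3 ax.py
python3 - <<'E'
from h import *
im=eyes.get_image('top')
b=cv2.resize(im[130:250,320:440],None,fx=4.5,fy=4.5,interpolation=cv2.INTER_CUBIC)
cv2.imwrite('pics/t16z.png',cv2.convertScaleAbs(b,alpha=1.6))
E
```

```text
t 24.15 along 0.1118 lat(left) 0.0002 z 0.0055 F along 9.5 lat 1.1 z -3.2 w 0.0227
```

View pics/t16z.png

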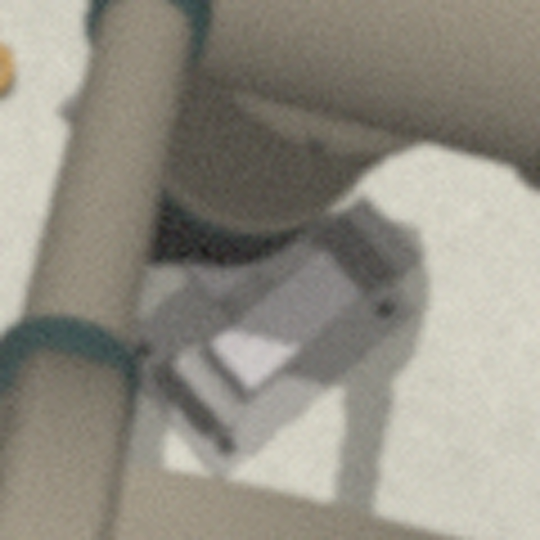

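The press held for about 1.6 s at 8–9.5 N with no advance. The top view is mostly hidden by the arm but shows the head unmoved. I withdraw, lift and return.

Emit:
servo_tool --increments '[{"slide":[0.003,0,0],"spin":0},{"slide":[0.006,0,0],"spin":0},{"slide":[0.008,0,0],"spin":0},{"slide":[0.008,0,-0.01],"spin":0},{"slide":[0.004,0,-0.02],"spin":0},{"slide":[0,0,-0.025],"spin":0},{"slide":[0,0,-0.02],"spin":0},{"slide":[0,0,-0.01],"spin":1}]'

```text
clock: 25.0
position: [0.6395, -0.0674, 0.093]
ee_rot: [0.0, 0.938, 0.345, 0.001]
contact_force: [0.2, -1.3, -1.3]
width: 0.0228
```

Emit:
servo_tool --increments '[{"slide":[0,0,0],"spin":8},{"slide":[0,0,0],"spin":8},{"slide":[0,0,0],"spin":8},{"slide":[0,0,0],"spin":8},{"slide":[0,0,0],"spin":8},{"slide":[0,0,0],"spin":8},{"slide":[0,0,0],"spin":0},{"slide":[0,0,0],"spin":0}]'

```text
clock: 25.8
position: [0.6377, -0.0672, 0.09]
ee_rot: [-0.001, 0.998, -0.065, -0.001]
contact_force: [-0.2, 0.4, -1.7]
width: 0.0229
```

Run:
```python
from h import *
go(.5781,.115,.0853,-7.65)
```

```text
t 25.80 pos [ 0.6377 -0.0672  0.09  ] yaw -7.40 zaxis [-0.0023  0.0017 -1.    ] F [-0.2  0.4 -1.7] w 0.0229 q [-0.21  0.45  1.52  0.    1.17  1.49]
slide now (tool axes) [-0.0826 -0.173   0.0052] spin 0.25
slide after spin [-0.0834 -0.1727  0.0047]
```

Emit:
servo_tool --increments '[{"slide":[-0.006,-0.012,0],"spin":0.25},{"slide":[-0.014,-0.029,0],"spin":0},{"slide":[-0.017,-0.035,0],"spin":0},{"slide":[-0.017,-0.035,0],"spin":0},{"slide":[-0.016,-0.034,0],"spin":0},{"slide":[-0.0132,-0.0277,0],"spin":0},{"slide":[0,0,0],"spin":0},{"slide":[0,0,0],"spin":0}]'

```text
clock: 26.6
position: [0.5782, 0.1162, 0.0908]
ee_rot: [-0.001, 0.998, -0.067, -0.001]
contact_force: [0.1, -0.0, -0.9]
width: 0.0233
```

Emit:
servo_tool --increments '[{"slide":[0,0,0],"spin":0}]'

```text
clock: 26.7
position: [0.5789, 0.1147, 0.0907]
ee_rot: [-0.001, 0.998, -0.068, -0.001]
contact_force: [0.1, -0.1, -1.0]
width: 0.0228
```

Run:
```python
from h import *
st=manip.get_state()
go(.5781,.115,.0053,-7.65,st)
im=eyes.get_image('wrist'); cv2.imwrite('pics/w17.png',im)
```

```text
t 26.70 pos [0.5789 0.1147 0.0907] yaw -7.78 zaxis [-0.0014  0.0013 -1.    ] F [ 0.1 -0.1 -1. ] w 0.0228 q [0.08 0.38 1.64 0.   1.12 1.78]
slide now (tool axes) [-0.0007 -0.0001  0.0854] spin -0.13
slide after spin [-0.0009 -0.0002  0.0854]
```

View pics/w17.png

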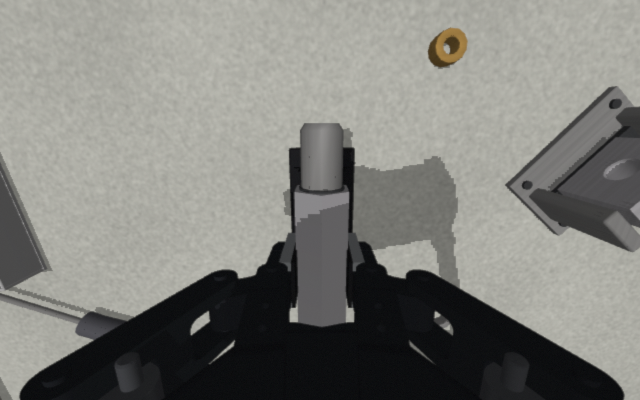

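The gauge is centred over the cradle: its axis is at column 321.5 and the cradle spans columns 290–354. I lower it with slow final rows.

Emit:
servo_tool --increments '[{"slide":[-0.0008,0,0.01],"spin":-0.1},{"slide":[0,0,0.02],"spin":0},{"slide":[0,0,0.02],"spin":0},{"slide":[0,0,0.015],"spin":0},{"slide":[0,0,0.01],"spin":0},{"slide":[0,0,0.005],"spin":0},{"slide":[0,0,0],"spin":0},{"slide":[0,0,0],"spin":0}]'

```text
clock: 27.55
position: [0.5784, 0.1151, 0.011]
ee_rot: [-0.001, 0.998, -0.067, -0.0]
contact_force: [0.5, -0.1, -1.7]
width: 0.0228
```

Run:
```python
from h import *
go(.5781,.115,.0053,-7.65)
```

```text
t 27.55 pos [0.5784 0.1151 0.011 ] yaw -7.71 zaxis [-8.0e-04  1.8e-03 -1.0e+00] F [ 0.5 -0.1 -1.7] w 0.0228 q [0.08 0.46 1.74 0.   0.94 1.78]
slide now (tool axes) [-0.0003  0.0002  0.0057] spin -0.06
slide after spin [-0.0003  0.0002  0.0057]
```

Emit:
servo_tool --increments '[{"slide":[-0.0003,0,0.003],"spin":0},{"slide":[0,0,0.0015],"spin":0},{"slide":[0,0,0.001],"spin":0},{"slide":[0,0,0],"spin":0},{"slide":[0,0,0],"spin":0}]'

```text
clock: 28.05
position: [0.5776, 0.1154, 0.0055]
ee_rot: [-0.001, 0.998, -0.067, -0.001]
contact_force: [-0.7, 0.5, 2.2]
width: 0.0229
```

Emit:
servo_tool --increments '[{"slide":[0,0,0.0005],"spin":0},{"slide":[0,0,0],"spin":0}]'

```text
clock: 28.25
position: [0.5777, 0.1154, 0.0055]
ee_rot: [-0.001, 0.998, -0.067, -0.001]
contact_force: [-1.7, -0.4, 6.1]
width: 0.0229
```

Run:
```python
from h import *
go(.5781,.115,.0053,-7.65)
```

```text
t 28.25 pos [0.5777 0.1154 0.0055] yaw -7.70 zaxis [-0.0012  0.0018 -1.    ] F [-1.7 -0.4  6.1] w 0.0229 q [0.08 0.47 1.75 0.   0.93 1.78]
slide now (tool axes) [0.0005 0.0003 0.0002] spin -0.05
slide after spin [0.0005 0.0003 0.0002]
```

It is seated, with 6 N up at the same height as before. I open slowly in two stages, then rise.

Emit:
servo_tool --increments '[{"slide":[0,0,-0.0003],"spin":0},{"slide":[0,0,0],"spin":0},{"slide":[0,0,0],"spin":0}]' --hand 0.45

```text
clock: 28.55
position: [0.5776, 0.1153, 0.0047]
ee_rot: [-0.001, 0.998, -0.067, -0.001]
contact_force: [0.5, -0.3, 0.9]
width: 0.0386
```

Emit:
servo_tool --increments '[{"slide":[0,0,0],"spin":0},{"slide":[0,0,0],"spin":0},{"slide":[0,0,0],"spin":0},{"slide":[0,0,0],"spin":0},{"slide":[0,0,0],"spin":0}]' --hand 1

```text
clock: 29.05
position: [0.5775, 0.1153, 0.0048]
ee_rot: [-0.001, 0.998, -0.067, -0.001]
contact_force: [-0.0, -0.5, 0.3]
width: 0.0854
```

Emit:
servo_tool --increments '[{"slide":[0,0,-0.01],"spin":0},{"slide":[0,0,-0.02],"spin":0},{"slide":[0,0,-0.025],"spin":0},{"slide":[0,0,-0.025],"spin":0},{"slide":[0,0,-0.025],"spin":0},{"slide":[0,0,-0.02],"spin":0},{"slide":[0,0,0],"spin":0},{"slide":[0,0,0],"spin":0}]'

```text
clock: 29.85
position: [0.5777, 0.1151, 0.1303]
ee_rot: [-0.001, 0.998, -0.067, -0.001]
contact_force: [-0.7, -0.4, -0.7]
width: 0.0852
```

Run:
```python
from h import *
st=manip.get_state()
go(.5781,.115,.0053,-7.65,st)
im=eyes.get_image('wrist'); cv2.imwrite('pics/w18.png',im)
im=eyes.get_image('side'); cv2.imwrite('pics/s18.png',cv2.convertScaleAbs(cv2.resize(im[140:300,260:420],None,fx=3.7,fy=3.7,interpolation=cv2.INTER_CUBIC),alpha=1.4))
```

```text
t 29.85 pos [0.5777 0.1151 0.1303] yaw -7.70 zaxis [-9.0e-04  1.8e-03 -1.0e+00] F [-0.7 -0.4 -0.7] w 0.0852 q [0.08 0.35 1.59 0.   1.2  1.78]
slide now (tool axes) [0.0005 0.0003 0.125 ] spin -0.05
slide after spin [4.00e-04 1.00e-04 1.25e-01]
```

View pics/w18.png

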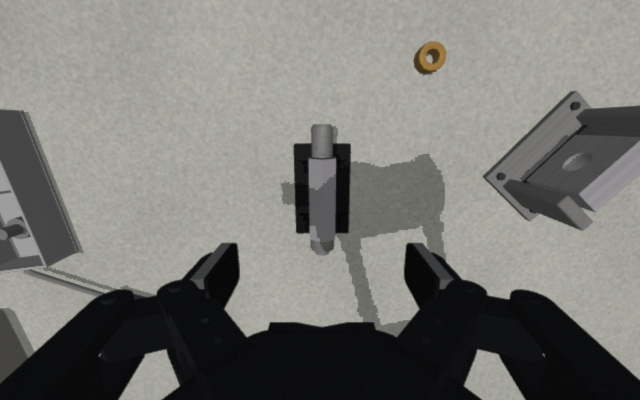

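View pics/s18.png

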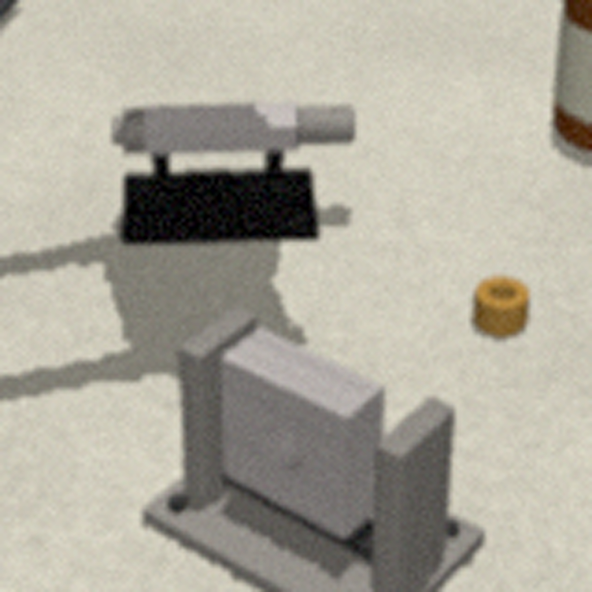

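The wrist view shows the gauge straight in the cradle, axis at column 321 and tip at row 124. The side view shows it level on both saddles and the head undisturbed. The gripper is clear, so I'm handing in.

```bash
python3 -c "
from rig import manip
print(manip.sign_off()); print(manip.get_state()['clock'])"
```

```text
the job is handed in; nothing more can be done
None
the job is handed in; nothing more can be done
```

The bore passes the gauge check. The go end went fully home, the no-go end was refused, and the gauge is back in its cradle. I handed in at about 30 s; no verdict is reported.

- **Go end:** it entered from the robot-side face without resistance. The shoulder met the plate with about 6 N, then about 12 N in a firmer push with no further advance, and the tip showed through the far face. I then withdrew it.
- **No-go end:** I pressed it from the far face. The pilot nose went in and the thick part was refused 0.2 mm from where the geometry puts it. I held 8–9.5 N for about 1.6 s without advance.
- **Return:** the gauge lies level on both saddles, at the pose it was picked up from to within about 0.5 mm. The gripper is open and about 0.1 m above it, and the head looks undisturbed.

These things went wrong or disagreed on the way:

- **Joint 6 limit:** an early spin ran joint 6 to its limit of 2.70 and tilted the tool by 2.6°. I straightened it by pushing gently against the reach limit, which briefly drove joint 3 to its limit and gave one 55–60 N wrist-force reading in free air (limit 120 N). The readings never showed a joint past its range.
- **First grasp:** the fingers closed above the handle because the real fingertips are about 28 mm behind the stated TCP. They pressed on the gauge with about 29 N. I measured the offset in two views and regrasped.
- **No-go nose not seen in the bore:** the arm hid it in the top view, so that part rests on position and force.

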